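# Clear the jar and sweep the clay offcuts into the scrap pan

### The arm

A 6-joint arm with a two-finger parallel gripper is mounted at the origin on the work surface. World frame = base frame: x ahead of the robot, y to its left, z up, the work surface at z = 0. Lengths are in mm, angles in rad, forces in N, time in s.
With the tool pointing down it reaches from about 275 to 825 mm from the base axis. Payload 4.9 kg.
Tool frame: the origin (TCP) lies on the centre line of the jaws, within the pads' length; the fingertips stand 8 mm ahead of it and the grasp point (between the pads) lies 11 mm behind it; z points along the fingers, y is the direction in which the jaws open and shut (so a half turn about z gives the same grasp; the last joint's range is limited). The gripper opens to 85 mm and grips with 20 to 120 N. Pads are 22 mm wide; open, the fingers measure 114 mm over their backs; the gripper's body (76 mm by 85 mm) begins 54 mm behind the grasp point. The pads swing forward as they close: fully open they stand 13 mm farther back than shut.
Start: joints at [-1.236, 0.326, -0.193, 1.052, 0, 1.437], TCP at [248.513, -490.673, 239.281] pointing down, gripper open.
Joint ranges: [-2.65, 2.65], [-0.97, 1.79], [-1.3, 1.35], [-1.93, 2.1], [-1.47, 1.37], [-3.14, 3.14]. Speed limits (rad/s): [2.57, 2.57, 3.14, 3.14, 3.14, 3.14].

### API

Orientations are given as a unit quaternion [x, y, z, w].
In Python, from station import ctrl gives the robot as it stands. The module is installed in compiled form; this text tells all that it offers.
- The arm moves only by the shell command python3 -m inch 'ROWS' [FORCE]. ROWS is JSON, a list of rows, each a list of 7 numbers: the shift along the tool's x, y, z in units of 30 mm (1.0 is 30 mm), then the turn, a rotation vector about the tool's x, y, z in degrees, then the finger opening in mm, from 0 to 85.4. A call has 1 to 10 rows; each row is the pose to reach, as a shift and turn from the pose commanded when the call began, along the tool's axes at that moment; what a row does not reach only later rows make up. A row lasts 1/12 s, in which the tool goes at most 41.7 mm and 7.16 degrees, less where a joint would pass 70% of its speed; a pose out of reach is approached as far as the arm can. A call with a gripper value outside its range is refused whole. The fingers move at their own pace and stop on an object; FORCE is the grip in N (left out, the last holds). Time passes only in rows, so rows that repeat a pose let the fingers close. It gives the time, the measured TCP pose, the force and the opening at its end, in the units of the state.
- ctrl.get_state(): the state, without advancing time (a new reading comes with each control period).
- ctrl.get_image(name): name is "scene" or "top" or "wrist"; returns a dict with "img" (400x640x3 uint8, red, green, blue), "mtx" (3x3 intrinsics, pixels), "extrinsics" (4x4, takes a point from camera to world coordinates); the wrist camera has in their place "tool_from_camera" (4x4, takes a point from camera to tool coordinates, whose origin is the TCP and whose axes are the flange's). Camera axes: x right, y up, looking along -z (the intrinsics and any distortion apply to the point x, -y, -z); pixel columns grow to the right and rows downward; lengths in mm; the calibration is good to about 2 mm. A picture is of the moment at which its call begins: read the wrist's pose just before it. There is no depth.
- ctrl.finish_job(): hands the job in, once; it reports no verdict.
The state is a dict: "time": time; "joint_positions": joint angles; "qd": joint speeds; "joint_torque": joint torques, N m; "position": TCP position; "tcp_rot": TCP orientation; "wrist_force": force on the tool from outside, world axes, zero at the start; "wrist_torque": the same for the moment, N m; "finger_gap": opening from 0.0 (shut) to 1.0 (fully open).
Only numpy, scipy, OpenCV 4.12 (cv2) and the standard library are available. Lean on these libraries where they do the work, as an engineer would, in place of code of your own. Each camera call takes 0.05 s, during which the arm holds its last target.

### The job

The blue-lidded glaze jar is standing in front of the scrap pan: first set it down upright on the yellow spot on the dark jar board, between the two white-lidded jars, without dropping it, tipping it or shifting its neighbours. Then take the sweeper by its green handle and push all four white clay offcuts over the yellow lip into the grey pan, past the lip, touching them with the sweeper only and not with the robot or the jar. Last, stand the sweeper upright on the bare bench outside the pan.

Things in the scene. Friction and masses are not known exactly. Their poses are not given: they have to be found in the camera images.
- pan: grey scrap pan fixed to the bench, open to its -y. Origin on the bench at the middle of the yellow lip's front edge; +y into the pan, x across. The lip slopes up over y = 0 to 35 mm to a 4 mm thick floor that ends at the rear wall, y = 195 mm. Inside x = -125 to 125 mm; side walls (from y = 0) and rear wall 40 mm high, 5 mm thick. Black handle 90 mm long behind it, 31 mm high
- sweeper: loose bench sweeper standing on its blade, 0.35 kg: blade block 160 mm along its x, 28 mm thick along y, 36 mm high (black rubber below, wood above); upright green handle in the middle, 60 mm along x, 26 mm along y, from 34 to 114 mm height. Origin at the centre of the blade's underside, z up
- blue_jar: loose closed glaze jar with a blue lid, 100 mm tall, lid 60 mm across over its top 30 mm, body 56 mm across, 0.3 kg; origin at the centre of its underside, z up; it stands on the bench before the pan's mouth
- board: dark wooden jar board fixed on the bench, 320 mm along its x, 100 mm along y, 12 mm thick; origin at the centre of its underside
- board_spot (a point): centre of the yellow round spot (72 mm across) on top of the jar board, midway between the two white-lidded jars, whose axes stand about 100 mm from it along the board's x; z up, 12 mm above the bench
- scrap_a: loose chunky offcut of white fired clay, irregular, about 62 x 42 mm in plan and 24 mm thick, 70 g; origin at the centre of its underside, z up, x along its length
- scrap_b: loose chunky offcut of white fired clay, irregular, about 62 x 42 mm in plan and 22 mm thick, 70 g; origin at the centre of its underside, z up, x along its length
- scrap_c: loose chunky offcut of white fired clay, irregular, about 62 x 42 mm in plan and 26 mm thick, 70 g; origin at the centre of its underside, z up, x along its length
- scrap_d: loose chunky offcut of white fired clay, irregular, about 62 x 42 mm in plan and 22 mm thick, 70 g; origin at the centre of its underside, z up, x along its length
- jar_a: loose closed glaze jar with a white lid, 100 mm tall, lid 60 mm across over its top 30 mm, body 56 mm across, 0.3 kg; origin at the centre of its underside, z up; yellow label; stands at one end of the jar board; leave alone
- jar_b: loose closed glaze jar with a white lid, 100 mm tall, lid 60 mm across over its top 30 mm, body 56 mm across, 0.3 kg; origin at the centre of its underside, z up; orange label; stands at the other end of the jar board; leave alone
There are look-alikes about, which are no part of the job. There is more than one size of the sweeper; the job needs the middle-sized.

How it is judged (in metres and radians):
On the way, in this order (a step that is already met when the one before it is completed fails the run):
1. the blue-lidded jar stands released on the board's yellow spot (horizontal distance between blue_jar and board_spot below 0.025 m and z of blue_jar in the frame of board_spot below 0.006 m and angle between blue_jar's own z axis and vertical below 0.1 rad and contact force between the fingers and blue_jar below 0.1 N), for 0.2 s.
2. all four offcuts are in the pan, past the lip (y of scrap_a in the frame of pan between 0.05 and 0.195 m and x of scrap_a in the frame of pan between -0.12 and 0.12 m and height (world z) of each of scrap_a, scrap_b, scrap_c, scrap_d below 0.045 m and y of scrap_b in the frame of pan between 0.05 and 0.195 m and x of scrap_b in the frame of pan between -0.12 and 0.12 m and y of scrap_c in the frame of pan between 0.05 and 0.195 m and x of scrap_c in the frame of pan between -0.12 and 0.12 m and y of scrap_d in the frame of pan between 0.05 and 0.195 m and x of scrap_d in the frame of pan between -0.12 and 0.12 m), for 0.2 s.
At the end, for the whole second after the job is handed in: All four offcuts rest in the pan, centres 15 mm or more past the lip; the blue-lidded jar stands upright on the board within 25 mm of the spot's centre; the sweeper stands upright on the bare bench outside the pan (both within 0.1 rad); all released and still (all of step 1 and all of step 2 and linear speed of each of scrap_a, scrap_b, scrap_c, scrap_d, sweeper below 0.02 m/s and angle between sweeper's own z axis and vertical below 0.1 rad and height (world z) of sweeper between -0.005 and 0.006 m and (y of sweeper in the frame of pan below -0.015 m or y of sweeper in the frame of pan above 0.21 m or x of sweeper in the frame of pan below -0.14 m or x of sweeper in the frame of pan above 0.14 m)); the robot touches nothing.
It fails at once if the robot or the jar pushes an offcut (over 0.5 N, jar 2 N) (contact force between any of the fingers, the arm and scrap_a above 0.5 N or contact force between blue_jar and scrap_a above 2 N or contact force between any of the fingers, the arm and scrap_b above 0.5 N or contact force between blue_jar and scrap_b above 2 N or contact force between any of the fingers, the arm and scrap_c above 0.5 N or contact force between blue_jar and scrap_c above 2 N or contact force between any of the fingers, the arm and scrap_d above 0.5 N or contact force between blue_jar and scrap_d above 2 N).
It fails at once if the blue-lidded jar is tipped beyond 0.5 rad (angle between blue_jar's own z axis and vertical above 0.5 rad).
It fails at once if the blue-lidded jar is dropped (falls free faster than 0.6 m/s) (linear speed of blue_jar above 0.6 m/s and contact force between the fingers and blue_jar below 0.1 N).
It fails at once if a neighbouring jar is shifted by over 20 mm (distance of any of jar_a, jar_b from where it was at the start of the episode above 0.02 m).
It also fails if it takes over 72 s, if anything falls off the work surface, if the arm or the gripper's body presses on something with over 40 N, if the wrist force passes 120 N, or if a joint passes its speed limit or range.

## Working session

There is one attempt and no reset: what is moved stays moved. The work goes in short steps, Python scripts to look and compute and a shell command to move; the robot and the scene stay as the last step left them, time stands still between calls to the robot, and variables do not carry over. Pictures are saved under pics/ and viewed, and the job is handed in when it is done.

```bash
mkdir -p pics; ls; cat > h.py <<'E'
import numpy as np,cv2
from station import ctrl
from scipy.spatial.transform import Rotation as R
def save(name,fn,crop=None,scale=1):
    d=ctrl.get_image(name); im=d["img"][:,:,::-1].copy()
    np.savez('pics/'+fn+'.npz',img=im,mtx=d['mtx'],ext=d.get('extrinsics',d.get('tool_from_camera')),**({'dist':d['dist']} if 'dist' in d else {}))
    cv2.imwrite('pics/'+fn+'.png',im); return d
def crop(fn,out,x0,y0,x1,y1):
    im=cv2.imread('pics/'+fn+'.png')[y0:y1,x0:x1]; s=min(800/(x1-x0),600/(y1-y0))
    cv2.imwrite('pics/'+out+'.png',cv2.resize(im,None,fx=s,fy=s,interpolation=cv2.INTER_CUBIC)); print('scale',s)
def px(fn,pts,z=0):
    d=np.load('pics/'+fn+'.npz'); K=d['mtx'];E=d['ext']
    out=[]
    for u,v in pts:
        r=np.linalg.solve(K,[u,v,1]); r=E[:3,:3]@np.array([r[0],-r[1],-r[2]]); o=E[:3,3]
        out.append(o+r*(z-o[2])/r[2])
    return np.array(out)
def proj(fn,P):
    d=np.load('pics/'+fn+'.npz'); K=d['mtx'];E=d['ext']
    p=(np.array(P)-E[:3,3])@E[:3,:3]; p=p*[1,-1,-1]; q=p@K.T; return q[:,:2]/q[:,2:]
def st():
    s=ctrl.get_state(); print(s['time'],np.round(s['position'],1),np.round(R.from_quat(s['tcp_rot']).as_matrix(),3).tolist(),np.round(s['wrist_force'],1),round(s['finger_gap'],3),np.round(s['joint_positions'],2)); return s
E
python3 - <<'E'
from h import *
st()
for n in ['scene','top','wrist']:
    d=save(n,n+'0'); print(n,[k for k in d if k!='img'],d['mtx'],np.round(d.get('extrinsics',d.get('tool_from_camera')),3))
E
```

```text
pics
0.0 [ 248.3 -490.1  238.5] [[0.892, 0.452, -0.001], [0.452, -0.892, 0.002], [0.0, -0.002, -1.0]] [-0.2  0.1 -0.5] 0.999 [-1.24  0.33 -0.19  1.05 -0.    1.44]
scene ['mtx', 'extrinsics'] [[367.42646048   0.         319.92839774]
 [  0.         367.42646048 193.10400831]
 [  0.           0.           1.        ]] [[-6.13000e-01 -6.68000e-01  4.22000e-01  8.86484e+02]
 [ 7.90000e-01 -5.14000e-01  3.34000e-01  1.48517e+02]
 [-6.00000e-03  5.38000e-01  8.43000e-01  7.91324e+02]
 [ 0.00000e+00  0.00000e+00  0.00000e+00  1.00000e+00]]
top ['mtx', 'extrinsics'] [[510.15134407   0.         319.901616  ]
 [  0.         510.15134407 195.34311735]
 [  0.           0.           1.        ]] [[-7.00000e-03  9.99000e-01 -4.10000e-02  4.54281e+02]
 [-1.00000e+00 -8.00000e-03 -2.20000e-02 -1.72838e+02]
 [-2.20000e-02  4.10000e-02  9.99000e-01  1.25038e+03]
 [ 0.00000e+00  0.00000e+00  0.00000e+00  1.00000e+00]]
wrist ['mtx', 'tool_from_camera'] [[325.21890755   0.         323.31112801]
 [  0.         325.21890755 204.87067012]
 [  0.           0.           1.        ]] [[ 0.00000e+00  9.54000e-01  3.00000e-01  7.58670e+01]
 [ 1.00000e+00 -0.00000e+00 -0.00000e+00  1.14000e-01]
 [-0.00000e+00  3.00000e-01 -9.54000e-01 -1.33406e+02]
 [ 0.00000e+00  0.00000e+00  0.00000e+00  1.00000e+00]]
```

View pics/top0.png

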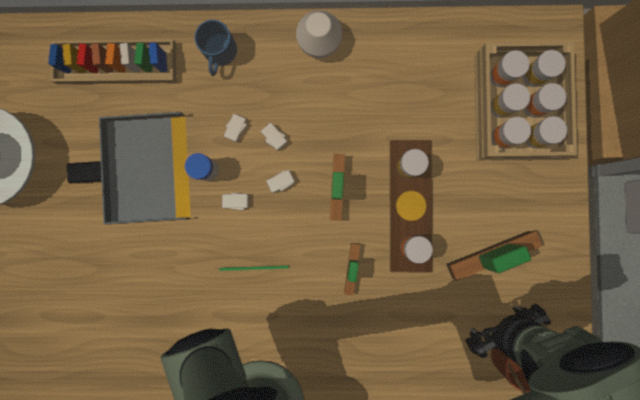

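View pics/scene0.png

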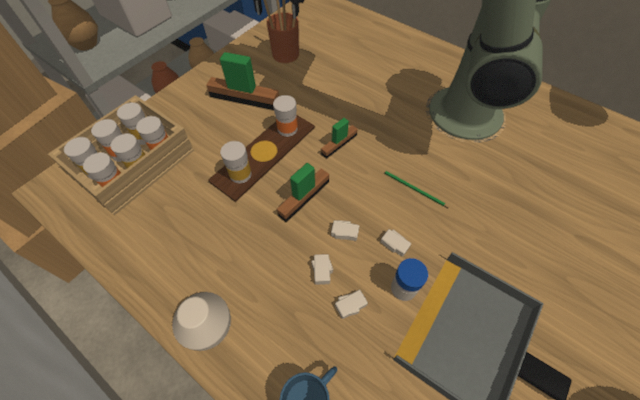

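View pics/wrist0.png

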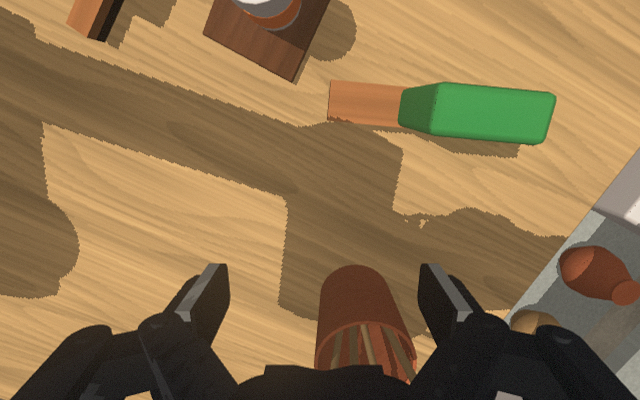

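The top view shows three sweepers: A at (338,187), B at (353,268) and C at (495,255). Other jars are the crate of six at (530,98) and the two board jars at (414,162) and (418,249). The only blue-lidded one is at (199,166), though there is also a blue mug at (213,40). I'll crop in to measure.

```bash
python3 - <<'E'
from h import *
crop('top0','c1',90,100,310,240); crop('top0','c2',310,120,560,300)
E
```

```text
scale 3.6363636363636362
scale 3.2
```

View pics/c1.png

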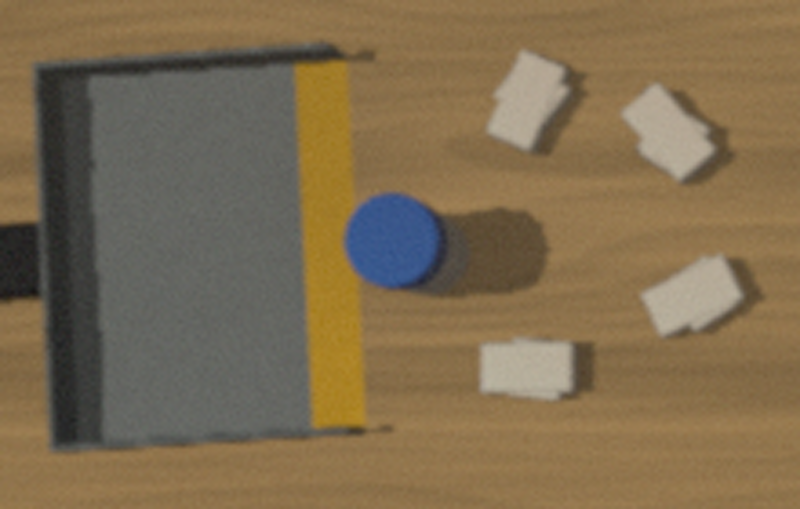

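View pics/c2.png

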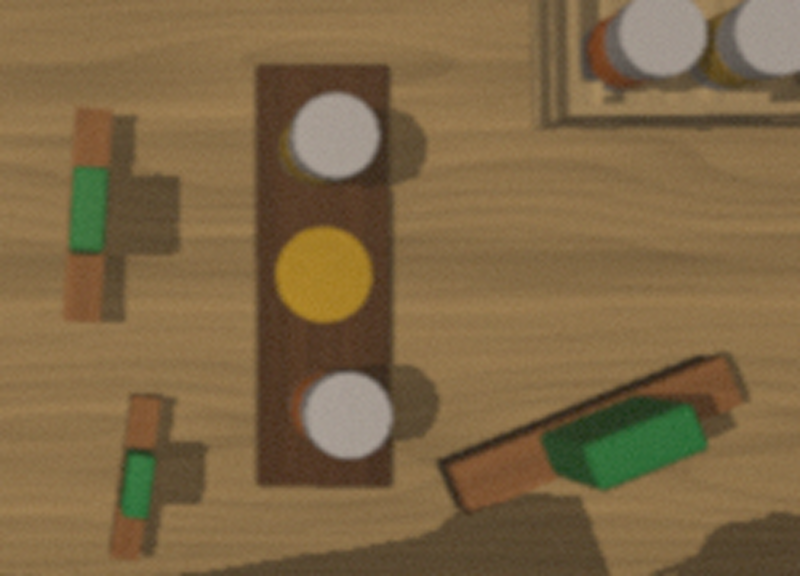

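```bash
python3 - <<'E'
from h import *
a=lambda p:[(90+x/3.6364,100+y/3.6364) for x,y in p]
b=lambda p:[(310+x/3.2,120+y/3.2) for x,y in p]
def pr(n,v):print(n,np.round(v,1).tolist())
pr('jar lid',px('top0',a([(394,241),(345,241),(441,241)]),100))
pr('lip front',px('top0',a([(348,61),(366,427)]),0))
pr('lip back',px('top0',a([(296,64),(313,428)]),4))
pr('rear top corners',px('top0',a([(37,65),(52,449)]),40))
pr('wall front ends top',px('top0',a([(340,46),(362,431)]),40))
for n,p in dict(tl=[(529,50),(569,72),(530,152),(488,129)],tr=[(654,84),(714,133),(684,182),(623,115)],br=[(720,256),(744,293),(665,335),(642,298)],bl=[(480,343),(575,340),(575,397),(480,391)]).items():
    q=px('top0',a(p),24); pr(n,q[:,:2]); pr(' c',q.mean(0))
pr('swA blade',px('top0',b([(75,108),(112,112),(103,321),(65,319)]),36))
pr('swA handle',px('top0',b([(77,167),(107,170),(101,253),(71,249)]),114))
pr('swB blade',px('top0',b([(131,394),(162,398),(141,559),(110,555)]),36))
pr('swC blade',px('top0',b([(440,462),(725,352),(748,400),(468,512)]),36))
pr('spot',px('top0',b([(324,274)]),12))
pr('jarlids',px('top0',b([(336,135),(348,415)]),112))
pr('board',px('top0',b([(257,65),(389,65),(392,486),(258,486)]),12))
E
```

```text
jar lid [[570.4, 128.1, 100.0], [570.7, 158.9, 100.0], [570.1, 98.6, 100.0]]
lip front [[704.1, 186.2, 0.0], [454.3, 173.0, 0.0]]
lip back [[701.7, 220.7, 4.0], [453.8, 207.9, 4.0]]
rear top corners [[695.8, 382.3, 40.0], [441.3, 369.6, 40.0]]
wall front ends top [[706.2, 180.1, 40.0], [451.7, 164.6, 40.0]]
tl [[705.3, 57.6], [690.2, 30.8], [636.8, 56.9], [652.5, 85.1]]
 c [671.2, 57.6, 24.0]
tr [[681.5, -26.1], [648.2, -66.1], [615.6, -45.9], [660.9, -5.3]]
 c [651.6, -35.9, 24.0]
br [[566.0, -69.7], [541.3, -85.5], [513.8, -32.9], [538.5, -17.7]]
 c [539.9, -51.5, 24.0]
bl [[509.5, 90.3], [511.0, 27.0], [473.1, 27.0], [477.6, 90.3]]
 c [492.8, 58.7, 24.0]
swA blade [[603.9, -179.6, 36.0], [600.6, -207.2, 36.0], [444.8, -199.1, 36.0], [446.5, -170.9, 36.0]]
swA handle [[552.9, -180.3, 114.0], [550.6, -201.2, 114.0], [492.7, -196.5, 114.0], [495.7, -175.6, 114.0]]
swB blade [[390.7, -219.4, 36.0], [387.6, -242.3, 36.0], [269.3, -225.6, 36.0], [272.3, -202.8, 36.0]]
swC blade [[339.4, -446.2, 36.0], [418.9, -656.2, 36.0], [383.6, -672.1, 36.0], [302.7, -466.1, 36.0]]
spot [[479.0, -366.9, 12.0]]
jarlids [[573.8, -360.9, 112.0], [379.3, -366.3, 112.0]]
board [[638.3, -318.4, 12.0], [637.3, -418.3, 12.0], [319.4, -415.5, 12.0], [319.8, -315.1, 12.0]]
```

Sweeper A's blade measures 156–160 mm, B's about 120 and C's about 225, so A is the middle-sized one. I'll write a move-planning helper next.

```bash
cat >> h.py <<'E'
def plan(x,y,z,yaw,s=None):
    "numbers for a move to a tool-down pose (yaw deg of tool x in world)"
    s=s or ctrl.get_state(); M=R.from_quat(s['tcp_rot']).as_matrix()
    sh=M.T@(np.array([x,y,z])-s['position'])/30
    cy,sy=np.cos(np.radians(yaw)),np.sin(np.radians(yaw))
    T=np.array([[cy,sy,0],[sy,-cy,0],[0,0,-1.]])
    print('to',[x,y,z,yaw],'shift',np.round(sh,2),'turn',np.round(R.from_matrix(M.T@T).as_rotvec(degrees=True),2),'rows',round(np.linalg.norm(sh)*30/41.7,1))
def yaw(s=None):
    s=s or ctrl.get_state(); M=R.from_quat(s['tcp_rot']).as_matrix(); print('yaw',np.degrees(np.arctan2(M[1,0],M[0,0])),'tilt',M[:,2].round(4))
def wpx(fn,s,pts,z):
    d=np.load('pics/'+fn+'.npz'); M=np.eye(4); M[:3,:3]=R.from_quat(s['tcp_rot']).as_matrix(); M[:3,3]=s['position']
    E=M@d['ext']; K=d['mtx']; out=[]
    for u,v in pts:
        r=np.linalg.solve(K,[u,v,1]); r=E[:3,:3]@np.array([r[0],-r[1],-r[2]]); o=E[:3,3]; out.append(o+r*(z-o[2])/r[2])
    return np.array(out)
E
python3 - <<'E'
from h import *
plan(460,-80,240,97); plan(570,128,200,180);yaw()
E
```

```text
to [460, -80, 240, 97] shift [12.47 -9.01 -0.03] turn [-6.000e-02 -5.000e-02 -7.014e+01] rows 11.1
to [570, 128, 200, 180] shift [ 18.88 -13.54   1.31] turn [-1.0000e-02 -1.0000e-01 -1.5314e+02] rows 16.7
yaw 26.85872926197302 tilt [-4.0e-04  1.3e-03 -1.0e+00]
```

```bash
python3 -m inch '[[12.5,-9,0,0,0,-70,85],[12.5,-9,0,0,0,-70,85],[12.5,-9,0,0,0,-70,85],[12.5,-9,0,0,0,-70,85],[12.5,-9,0,0,0,-70,85],[12.5,-9,0,0,0,-70,85],[12.5,-9,0,0,0,-70,85],[12.5,-9,0,0,0,-70,85],[12.5,-9,0,0,0,-70,85],[12.5,-9,0,0,0,-70,85]]' 40
python3 -c "
from h import *
plan(570,128,200,180);st()"
```

```text
time: 0.98
position: [440.5, -118.7, 239.3]
tcp_rot: [0.661, 0.75, 0.0, 0.0]
wrist_force: [1.4, -1.2, 0.1]
finger_gap: 0.993
to [570, 128, 200, 180] shift [7.62 5.31 1.31] turn [ 0.000e+00  1.000e-02 -8.282e+01] rows 6.7
0.9833 [ 440.5 -118.7  239.3] [[-0.125, 0.992, 0.0], [0.992, 0.125, -0.0], [-0.0, 0.0, -1.0]] [ 1.4 -1.2  0.1] 0.993 [-0.43  0.15 -0.42  1.   -0.    1.02]
```

```bash
python3 -m inch '[[7.6,5.3,0.5,0,0,-70,85],[7.6,5.3,1.3,0,0,-70,85],[7.6,5.3,1.3,0,0,-70,85],[7.6,5.3,1.3,0,0,-70,85],[7.6,5.3,1.3,0,0,-70,85],[7.6,5.3,1.3,0,0,-70,85],[7.6,5.3,1.3,0,0,-70,85],[7.6,5.3,1.3,0,0,-70,85],[7.6,5.3,1.3,0,0,-70,85],[7.6,5.3,1.3,0,0,-70,85]]' 
python3 -c "
from h import *
plan(570,128,200,180);s=st();save('wrist','w1')
import pickle;pickle.dump(s,open('w1.pkl','wb'))"
```

```text
time: 1.82
position: [570.5, 125.6, 199.4]
tcp_rot: [0.111, 0.994, -0.0, -0.001]
wrist_force: [0.9, -0.6, 0.4]
finger_gap: 0.993
to [570, 128, 200, 180] shift [ 0.03  0.07 -0.02] turn [ -0.02  -0.08 -12.71] rows 0.1
1.8167 [570.5 125.6 199.4] [[-0.975, 0.22, -0.002], [0.22, 0.975, -0.0], [0.001, -0.001, -1.0]] [ 0.9 -0.6  0.4] 0.993 [ 0.09  0.42 -0.16  0.99 -0.    0.31]
```

View pics/w1.png

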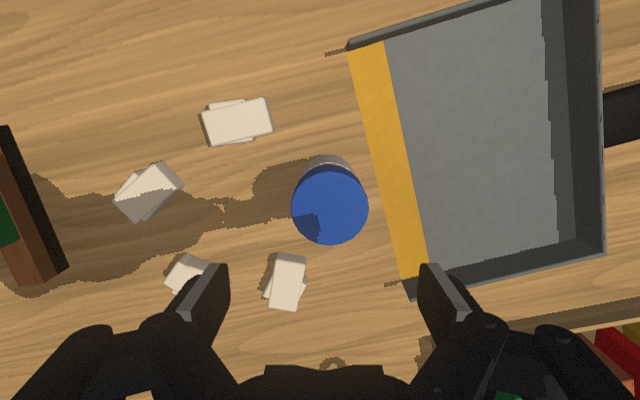

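The wrist view shows the blue lid centred at (330,208), between the offcuts and the yellow lip. The jaws straddle it in y. Next I'll cross-check positions.

```bash
python3 - <<'E'
from h import *
import pickle; s=pickle.load(open('w1.pkl','rb'))
def pr(n,v):print(n,np.round(v,1)[:,:2].tolist())
pr('lid',wpx('w1',s,[(330,208),(291,208),(369,208)],100))
pr('lip',wpx('w1',s,[(347,50),(404,279)],0))
pr('scraps',wpx('w1',s,[(237,121),(148,192),(286,282),(187,274)],24))
pr('sw blade lowR corner',wpx('w1',s,[(68,267),(8,125)],0))
plan(570,128,70,180);plan(570,128,140,180)
E
```

```text
lid [[570.0, 130.2], [563.5, 101.6], [576.4, 158.9]]
lip [[454.0, 173.8], [704.7, 190.1]]
scraps [[493.2, 60.8], [538.8, -44.7], [665.5, 62.4], [633.0, -38.2]]
sw blade lowR corner [[605.4, -181.7], [446.5, -169.5]]
to [570, 128, 70, 180] shift [0.03 0.09 4.32] turn [ -0.02  -0.08 -12.63] rows 3.1
to [570, 128, 140, 180] shift [0.03 0.09 1.99] turn [ -0.02  -0.08 -12.63] rows 1.4
```

```bash
python3 -m inch '[[0.03,0.12,0.5,0,0,-7,85],[0.03,0.12,1.5,0,0,-12.7,85],[0.03,0.12,2.3,0,0,-12.7,85],[0.03,0.12,3.1,0,0,-12.7,85],[0.03,0.12,3.8,0,0,-12.7,85],[0.03,0.12,4.32,0,0,-12.7,85],[0.03,0.12,4.32,0,0,-12.7,85]]' 
python3 -c "
from h import *
st();yaw();save('scene','s1')"
```

```text
time: 2.45
position: [567.8, 127.9, 67.1]
tcp_rot: [0.005, 1.0, -0.0, -0.003]
wrist_force: [-1.0, 0.1, -0.3]
finger_gap: 0.997
2.45 [567.8 127.9  67.1] [[-1.0, 0.01, -0.007], [0.01, 1.0, -0.001], [0.007, -0.001, -1.0]] [-1.   0.1 -0.3] 0.997 [ 0.09  0.55 -0.32  0.71  0.    0.1 ]
yaw 179.43646691025327 tilt [-6.6e-03 -6.0e-04 -1.0e+00]
```

View pics/s1.png

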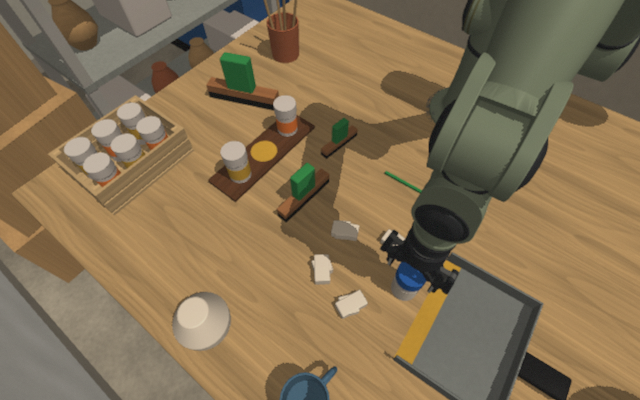

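The scene view shows the jaws on both sides of the blue lid at (410,275). Closing.

```bash
python3 -m inch '[[0,0,0,0,0,0,50],[0,0,0,0,0,0,50],[0,0,0,0,0,0,50],[0,0,0,0,0,0,50],[0,0,0,0,0,0,50],[0,0,0,0,0,0,50]]' 40
python3 -m inch '[[0,0,0,0,0,0,50],[0,0,0,0,0,0,50],[0,0,-0.1,0,0,0,50],[0,0,-0.3,0,0,0,50],[0,0,-0.6,0,0,0,50],[0,0,-1,0,0,0,50]]' 40
python3 -c "
from h import *
st();yaw();save('scene','s2');crop('s2','s2c',340,180,500,300)"
```

```text
time: 3.0
position: [572.0, 128.6, 72.4]
tcp_rot: [0.004, 1.0, 0.0, 0.001]
wrist_force: [-1.1, 1.2, 7.0]
finger_gap: 0.693
time: 3.5
position: [569.8, 128.2, 100.6]
tcp_rot: [0.004, 1.0, -0.0, -0.001]
wrist_force: [-0.0, 0.4, -2.2]
finger_gap: 0.691
3.5 [569.8 128.2 100.6] [[-1.0, 0.008, -0.002], [0.008, 1.0, -0.0], [0.002, -0.0, -1.0]] [-0.   0.4 -2.2] 0.691 [ 0.1   0.51 -0.28  0.77 -0.    0.1 ]
yaw 179.55360164631082 tilt [-2.1e-03 -3.0e-04 -1.0e+00]
scale 5.0
```

View pics/s2c.png

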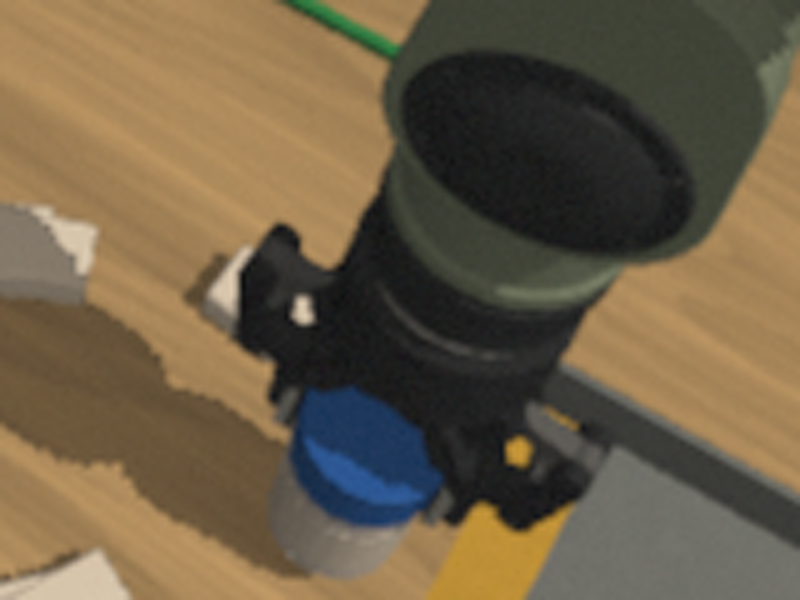

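```bash
python3 -c "
from h import *
plan(570,128,222,180);plan(524,-120,222,180);plan(479,-367,222,180)"
python3 -m inch '[[0,0,-0.4,0,0,0,50],[0,0,-1.2,0,0,0,50],[0,0,-2.2,0,0,0,50],[0.1,-0.5,-3.1,0,0,0,50],[0.3,-1.3,-3.7,0,0,0,50],[0.5,-2.3,-4,0,0,0,50],[0.7,-3.4,-4,0,0,0,50],[0.9,-4.5,-4,0,0,0,50],[1.1,-5.6,-4,0,0,0,50],[1.3,-6.7,-4,0,0,0,50]]' 
python3 -c "
from h import *
plan(479,-367,222,180);plan(479,-367,120,180)"
```

```text
to [570, 128, 222, 180] shift [ 0.05 -0.01 -3.95] turn [ 0.01  0.13 -0.44] rows 2.8
to [524, -120, 222, 180] shift [ 1.52 -8.29 -3.95] turn [ 0.01  0.13 -0.44] rows 6.7
to [479, -367, 222, 180] shift [  2.95 -16.54  -3.96] turn [ 0.01  0.13 -0.44] rows 12.4
time: 4.38
position: [529.6, -73.7, 221.1]
tcp_rot: [0.004, 1.0, -0.0, 0.0]
wrist_force: [0.4, -0.9, -1.7]
finger_gap: 0.692
to [479, -367, 222, 180] shift [ 1.61 -9.79 -0.03] turn [-0.01  0.03 -0.42] rows 7.1
to [479, -367, 120, 180] shift [ 1.62 -9.79  3.37] turn [-0.01  0.03 -0.42] rows 7.5
```

```bash
python3 -m inch '[[0.2,-1.1,0,0,0,0,50],[0.36,-2.2,0,0,0,0,50],[0.54,-3.3,0,0,0,0,50],[0.72,-4.4,0,0,0,0,50],[0.9,-5.5,0,0,0,0,50],[1.1,-6.6,0,0,0,0,50],[1.3,-7.7,0,0,0,0,50],[1.45,-8.6,0,0,0,0,50],[1.55,-9.3,0,0,0,0,50],[1.62,-9.7,0,0,0,0,50]]' 
python3 -m inch '[[0,0,0,0,0,0,50]]'
python3 -c "
from h import *
save('top','t2');s=st();save('wrist','w2')
import pickle;pickle.dump(s,open('w2.pkl','wb'))
crop('t2','t2c',360,120,560,270)
plan(479,-367,120,180)"
```

```text
time: 5.22
position: [478.6, -365.6, 220.7]
tcp_rot: [0.005, 1.0, -0.0, 0.0]
wrist_force: [1.0, 1.1, -1.7]
finger_gap: 0.692
time: 5.3
position: [478.7, -365.4, 220.6]
tcp_rot: [0.005, 1.0, -0.0, 0.0]
wrist_force: [0.1, 0.5, -3.1]
finger_gap: 0.69
5.35 [ 479.  -363.5  220.5] [[-1.0, 0.009, -0.0], [0.009, 1.0, 0.001], [0.0, 0.001, -1.0]] [ 0.3  0.5 -3.3] 0.694 [-0.77  0.43 -0.08  1.06  0.   -0.76]
scale 4.0
to [479, -367, 120, 180] shift [ 0.   -0.16  3.35] turn [ 0.07 -0.01 -0.46] rows 2.4
```

View pics/w2.png

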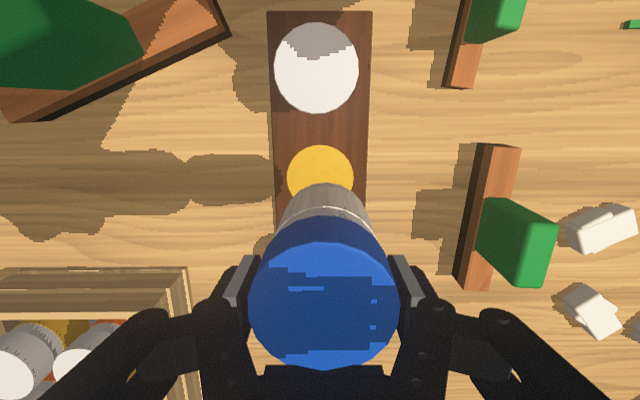

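View pics/t2c.png

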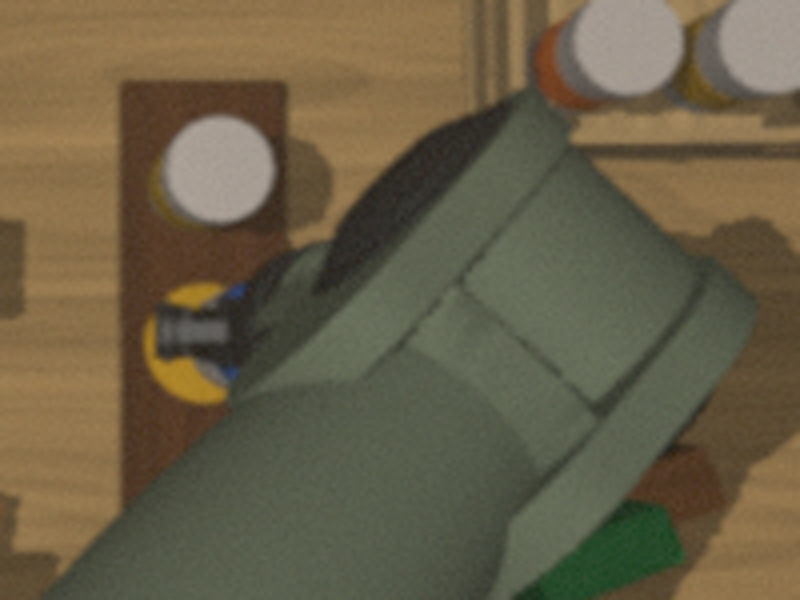

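The wrist view shows the jar held upright, with the yellow spot centred at about (320,177) and the nearer white lid at (316,68). I'll check the spot position from this view.

```bash
python3 - <<'E'
from h import *
import pickle; s=pickle.load(open('w2.pkl','rb'))
print(wpx('w2',s,[(320,177),(287,177),(354,177),(320,145)],12).round(1)); print(wpx('w2',s,[(316,68)],112).round(1))
print('held lid', wpx('w2',s,[(324,305)],220.5+29.4).round(1))
st();plan(479,-367,120,180)
E
```

```text
[[ 477.8 -367.5   12. ]
 [ 477.5 -402.9   12. ]
 [ 478.1 -331.    12. ]
 [ 443.8 -367.1   12. ]]
[[ 379.  -368.1  112. ]]
held lid [[ 473.5 -363.7  249.9]]
5.4 [ 479.2 -362.4  220.5] [[-1.0, 0.008, -0.0], [0.008, 1.0, 0.001], [0.0, 0.001, -1.0]] [-0.6 -0.1 -2.6] 0.694 [-0.77  0.43 -0.08  1.06  0.   -0.76]
to [479, -367, 120, 180] shift [ 0.   -0.16  3.35] turn [ 0.07 -0.01 -0.46] rows 2.4
```

```bash
python3 -m inch '[[0,-0.05,0.4,0,0,0,50],[0,-0.1,1.1,0,0,0,50],[0,-0.13,1.8,0,0,0,50],[0,-0.13,2.5,0,0,0,50],[0,-0.13,3.2,0,0,0,50],[0,-0.13,3.8,0,0,0,50],[0,-0.13,4.2,0,0,0,50],[0,-0.13,4.4,0,0,0,50],[0,-0.13,4.5,0,0,0,50],[0,-0.13,4.5,0,0,0,50]]' 
python3 -c "
from h import *
s=st();save('scene','s3');crop('s3','s3c',190,70,350,190)"
```

```text
time: 6.23
position: [479.6, -365.8, 85.6]
tcp_rot: [0.003, 1.0, 0.0, -0.0]
wrist_force: [-0.5, 0.9, -1.7]
finger_gap: 0.689
6.2333 [ 479.6 -365.8   85.6] [[-1.0, 0.006, -0.0], [0.006, 1.0, 0.001], [0.0, 0.001, -1.0]] [-0.5  0.9 -1.7] 0.689 [-0.77  0.56 -0.25  0.77  0.   -0.77]
scale 5.0
```

View pics/s3c.png

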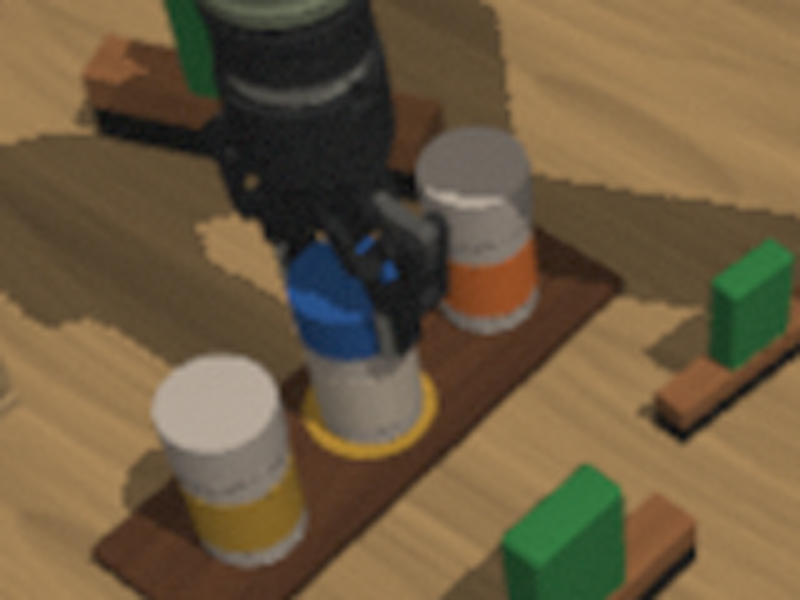

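The jar is over the spot, with the yellow ring showing evenly around its foot, and sits a few mm up. I'll lower it slowly while watching the force.

```bash
python3 -m inch '[[0,0,0.03,0,0,0,50],[0,0,0.06,0,0,0,50],[0,0,0.06,0,0,0,50]]' 
python3 -m inch '[[0,0,0.03,0,0,0,50],[0,0,0.06,0,0,0,50],[0,0,0.06,0,0,0,50]]'
```

```text
time: 6.53
position: [479.7, -367.1, 84.5]
tcp_rot: [0.004, 1.0, -0.0, 0.0]
wrist_force: [-0.1, -0.1, -2.2]
finger_gap: 0.695
time: 6.78
position: [479.9, -367.1, 84.3]
tcp_rot: [0.004, 1.0, -0.001, 0.001]
wrist_force: [-3.1, 3.7, 10.7]
finger_gap: 0.692
```

```bash
python3 -m inch '[[0,0,-0.03,0,0,0,50],[0,0,-0.03,0,0,0,60],[0,0,-0.03,0,0,0,66],[0,0,-0.03,0,0,0,74],[0,0,-0.03,0,0,0,82],[0,0,-0.03,0,0,0,82],[0,0,-0.03,0,0,0,82],[0,0,-0.03,0,0,0,82]]'
python3 -c "
from h import *
s=st();save('scene','s4');crop('s4','s4c',190,70,350,190)"
```

```text
time: 7.45
position: [479.3, -366.9, 82.8]
tcp_rot: [0.004, 1.0, 0.0, -0.0]
wrist_force: [0.7, -0.1, -0.5]
finger_gap: 0.959
7.45 [ 479.3 -366.9   82.8] [[-1.0, 0.008, -0.0], [0.008, 1.0, 0.0], [0.0, 0.0, -1.0]] [ 0.7 -0.1 -0.5] 0.959 [-0.78  0.56 -0.25  0.76 -0.   -0.77]
scale 5.0
```

View pics/s4c.png

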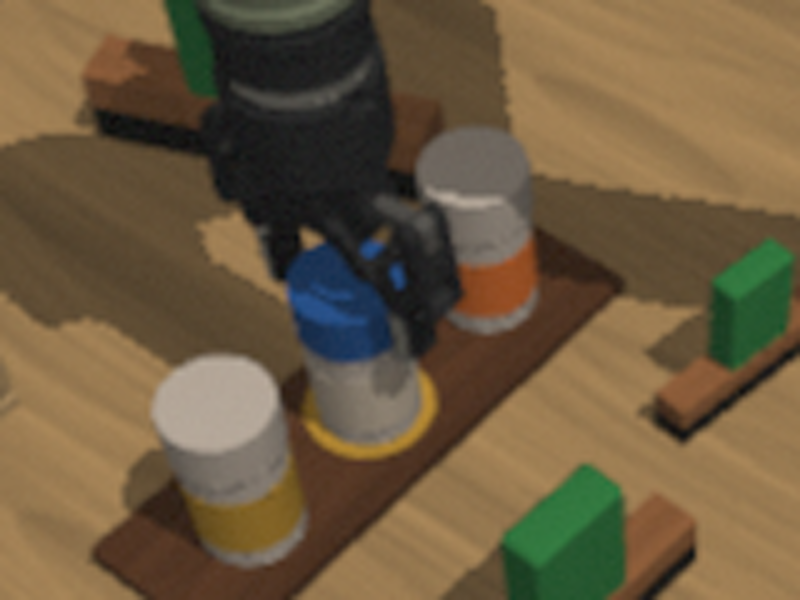

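The jar is released and stands centred on the spot. I'll lift clear and go over sweeper A.

```bash
python3 -c "
from h import *
plan(479,-367,195,180);plan(523.5,-188.5,195,176.2)"
python3 -m inch '[[0,0,-0.5,0,0,0,82],[0,0,-1.3,0,0,0,82],[0,0,-2.4,0,0,0,82],[0,0,-3.4,0,0,0,82],[-0.2,0.8,-3.8,0,0,0,82],[-0.5,2,-3.8,0,0,2,82],[-0.8,3.3,-3.8,0,0,4,82],[-1.2,4.5,-3.8,0,0,4,82],[-1.4,5.5,-3.8,0,0,4,82],[-1.4,5.93,-3.8,0,0,4,82]]'
python3 -c "
from h import *
s=st();yaw();save('wrist','w3')
import pickle;pickle.dump(s,open('w3.pkl','wb'))
plan(523.5,-188.5,195,176.2)
save('top','t3');crop('t3','t3c',80,100,480,300)"
```

```text
to [479, -367, 195, 180] shift [ 0.01 -0.   -3.74] turn [ 0.   -0.01 -0.45] rows 2.7
to [523.5, -188.5, 195, 176.2] shift [-1.43  5.96 -3.74] turn [ 0.   -0.01  3.35] rows 5.2
time: 8.33
position: [523.3, -185.6, 197.1]
tcp_rot: [0.037, 0.999, 0.001, 0.0]
wrist_force: [-0.3, -1.0, -0.2]
finger_gap: 0.959
8.3333 [ 523.3 -185.6  197.1] [[-0.997, 0.074, 0.0], [0.074, 0.997, 0.001], [-0.0, 0.001, -1.0]] [-0.3 -1.  -0.2] 0.959 [-0.47  0.37 -0.25  0.96  0.   -0.4 ]
yaw 175.7796751388378 tilt [ 3.0e-04  1.3e-03 -1.0e+00]
to [523.5, -188.5, 195, 176.2] shift [-0.03 -0.12  0.07] turn [ 0.11 -0.03 -0.37] rows 0.1
scale 2.0
```

View pics/w3.png

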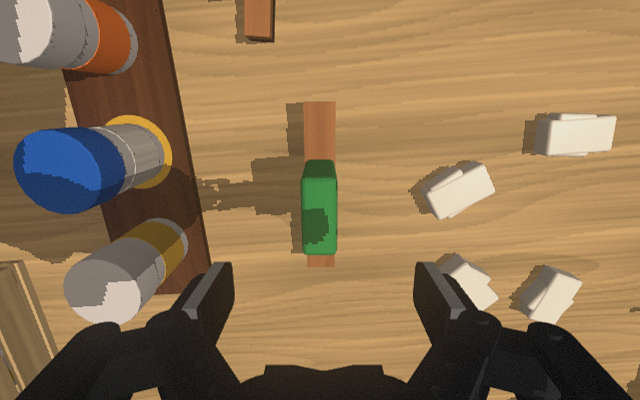

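View pics/t3c.png

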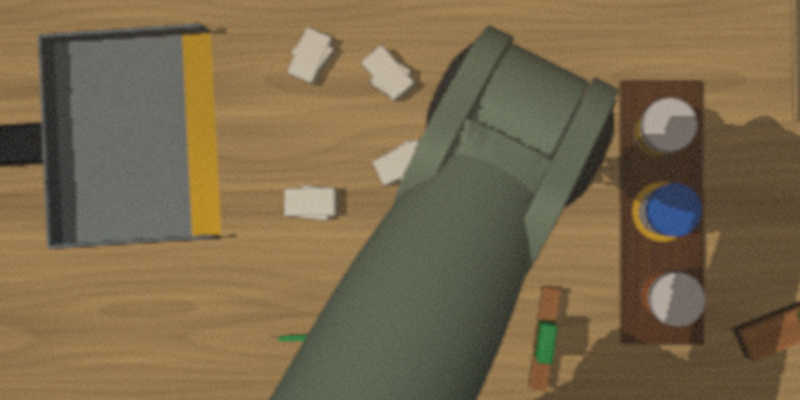

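The wrist view shows sweeper A's handle aligned with the jaws, its top centred at (319,216). The top view shows the blue jar standing on its spot with the offcuts unmoved.

```bash
python3 - <<'E'
from h import *
import pickle; s=pickle.load(open('w3.pkl','rb'))
print(wpx('w3',s,[(319.5,216),(302,178),(303,254)],114).round(1)); 
st();plan(523.5,-188.5,72,176)
E
```

```text
[[ 522.2 -188.6  114. ]
 [ 494.1 -198.4  114. ]
 [ 550.7 -202.9  114. ]]
8.4333 [ 522.6 -187.1  197. ] [[-0.997, 0.074, -0.001], [0.074, 0.997, 0.0], [0.001, 0.0, -1.0]] [ 0.8 -1.   0.3] 0.961 [-0.48  0.37 -0.25  0.96 -0.   -0.4 ]
to [523.5, -188.5, 72, 176] shift [-0.04 -0.04  4.17] turn [ 0.01 -0.03 -0.23] rows 3.0
```

```bash
python3 -m inch '[[0,-0.05,0.7,0,0,0,82],[0,-0.05,1.6,0,0,0,82],[0,-0.05,2.5,0,0,0,82],[0,-0.05,3.3,0,0,0,82],[0,-0.05,3.9,0,0,0,82],[0,-0.05,4.17,0,0,0,82],[0,-0.05,4.17,0,0,0,60],[0,-0.05,4.17,0,0,0,40],[0,-0.05,4.17,0,0,0,20],[0,-0.05,4.17,0,0,0,20]]' 80
python3 -m inch '[[0,0,0,0,0,0,20],[0,0,0,0,0,0,20],[0,0,0,0,0,0,20],[0,0,0,0,0,0,20],[0,0,0,0,0,0,15],[0,0,0,0,0,0,15]]' 80
python3 -c "
from h import *
s=st();yaw()"
```

```text
time: 9.27
position: [523.6, -191.6, 73.3]
tcp_rot: [0.039, 0.999, -0.001, 0.001]
wrist_force: [-0.5, -0.3, -0.5]
finger_gap: 0.404
time: 9.77
position: [523.7, -190.9, 73.3]
tcp_rot: [0.039, 0.999, -0.0, 0.001]
wrist_force: [-0.5, 2.0, 6.7]
finger_gap: 0.296
9.7667 [ 523.7 -190.9   73.3] [[-0.997, 0.077, 0.002], [0.077, 0.997, -0.001], [-0.003, -0.001, -1.0]] [-0.5  2.   6.7] 0.296 [-0.48  0.5  -0.39  0.68  0.   -0.41]
yaw 175.58496648532963 tilt [ 2.5e-03 -8.0e-04 -1.0e+00]
```

The handle is gripped: 0.296 of the 85 mm opening is 25 mm. I'll lift 8 mm and align with the pan.

```bash
cat >> h.py <<'E'
PO=np.array([579.4,180.9]); PY=np.radians(3.3)
def w2p(p): d=np.array(p)[:2]-PO; return np.array([d[0]*np.cos(PY)+d[1]*np.sin(PY),-d[0]*np.sin(PY)+d[1]*np.cos(PY)])
def pplan(x,y,z,yw=183.3):
    p=PO+[x*np.cos(PY)-y*np.sin(PY),x*np.sin(PY)+y*np.cos(PY)]; print('pan',x,y,end=' '); plan(p[0],p[1],z,yw)
E
python3 -c "
from h import *
pplan(-65,-295,81.5)"
```

```text
pan -65 -295 to [np.float64(531.4891698731604), np.float64(-117.35249765351026), 81.5, 183.3] shift [-0.07  2.46 -0.27] turn [-0.04  0.14 -7.72] rows 1.8
```

```bash
python3 -m inch '[[0,0,-0.15,0,0,0,15],[0,0,-0.27,0,0,0,15],[0,0.4,-0.27,0,0,-2,15],[0,0.9,-0.27,0,0,-4,15],[-0.05,1.5,-0.27,0,0,-7.7,15],[-0.07,2.1,-0.27,0,0,-7.7,15],[-0.07,2.46,-0.27,0,0,-7.7,15],[-0.07,2.46,-0.27,0,0,-7.7,15]]'
python3 -c "
from h import *
s=st();yaw();print(w2p(s['position']));save('top','t4');save('scene','s5');crop('s5','s5c',260,140,460,290);crop('t4','t4c',90,100,390,300);pplan(-65,-295,81.5)"
```

```text
time: 10.43
position: [529.7, -114.5, 79.6]
tcp_rot: [-0.03, 1.0, 0.001, -0.001]
wrist_force: [-0.5, -0.9, -3.5]
finger_gap: 0.294
10.4333 [ 529.7 -114.5   79.6] [[-0.998, -0.061, -0.002], [-0.061, 0.998, 0.001], [0.001, 0.002, -1.0]] [-0.5 -0.9 -3.5] 0.294 [-0.35  0.47 -0.42  0.68  0.   -0.41]
yaw -176.52465274518732 tilt [-0.0015  0.0015 -1.    ]
[ -66.6332255  -292.09202027]
scale 4.0
scale 2.6666666666666665
pan -65 -295 to [np.float64(531.4891698731604), np.float64(-117.35249765351026), 81.5, 183.3] shift [-0.04 -0.02 -0.06] turn [-0.03 -0.04  0.05] rows 0.1
```

View pics/s5c.png

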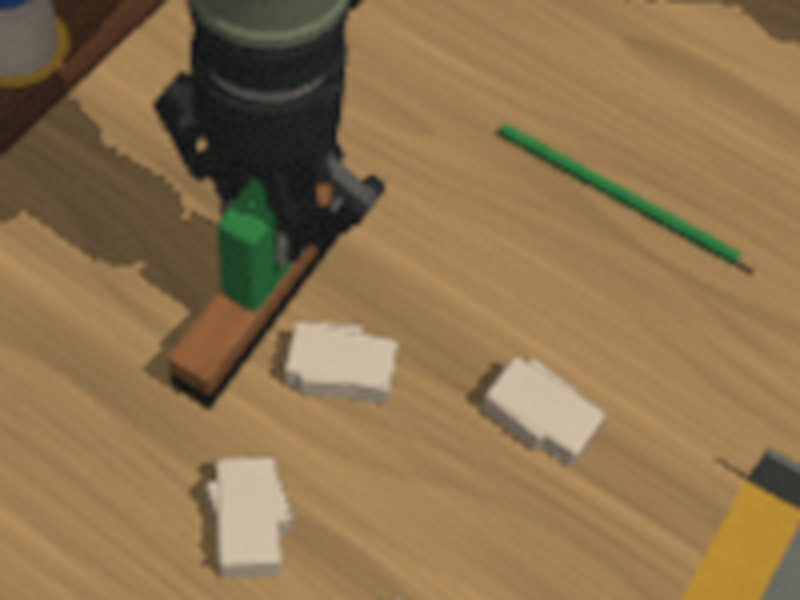

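View pics/t4c.png

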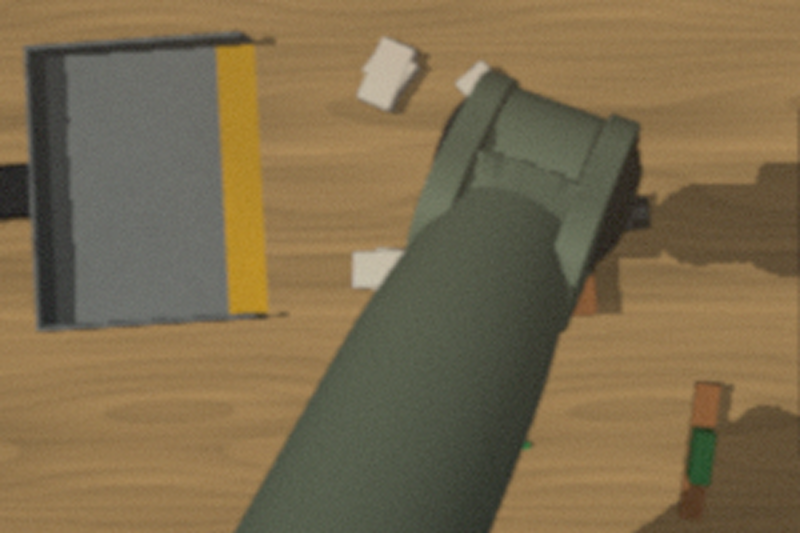

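The sweeper hangs upright about 7 mm off the bench, and its end will clear the upper-right offcut. Starting the left stroke.

```bash
python3 -m inch '[[0,0.3,0,0,0,0,15],[0,0.7,0,0,0,0,15],[0,1.1,0,0,0,0,15],[0,1.5,0,0,0,0,15],[0,1.9,0,0,0,0,15],[0,2.3,0,0,0,0,15],[0,2.7,0,0,0,0,15],[0,3.1,0,0,0,0,15],[-0.06,3.5,0,0,0,0,15],[-0.12,3.9,0,0,0,0,15]]'
python3 -c "
from h import *
s=st();yaw();print(w2p(s['position']));save('scene','s6');crop('s6','s6c',260,140,500,320);pplan(-42,-20,80)"
```

```text
time: 11.37
position: [527.3, 1.1, 80.0]
tcp_rot: [-0.029, 1.0, 0.0, -0.0]
wrist_force: [-0.2, 0.2, -4.5]
finger_gap: 0.295
11.3667 [527.3   1.1  80. ] [[-0.998, -0.057, -0.0], [-0.057, 0.998, 0.0], [0.0, 0.0, -1.0]] [-0.2  0.2 -4.5] 0.295 [-0.14  0.45 -0.46  0.66  0.   -0.2 ]
yaw -176.72288934727837 tilt [-1.e-04  2.e-04 -1.e+00]
[ -62.39026866 -176.53396371]
scale 3.3333333333333335
pan -42 -20 to [np.float64(538.6209242414021), np.float64(158.5154745354176), 80, 183.3] shift [-0.68  5.14  0.01] turn [0.15 0.03 0.1 ] rows 3.7
```

View pics/s6c.png

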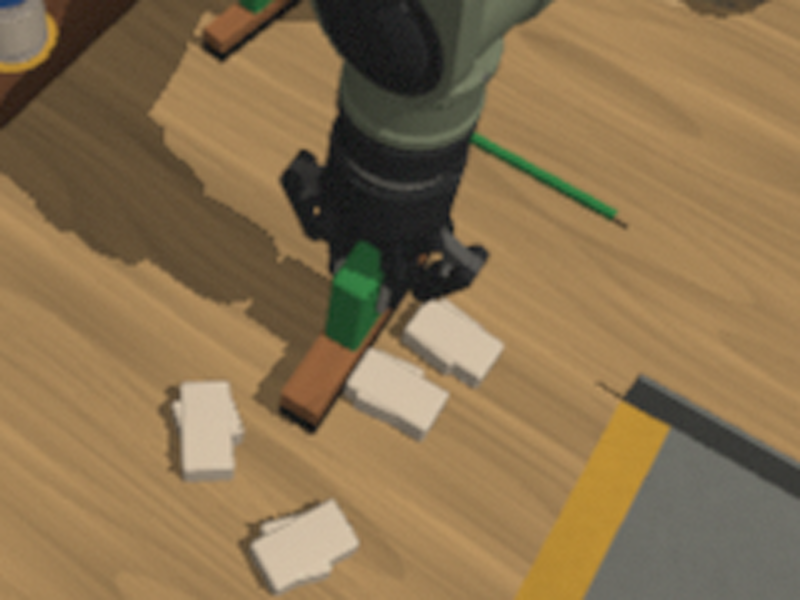

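Both left offcuts ride against the blade and the right pair is untouched. Continuing toward the lip, easing toward the pan's centre.

```bash
python3 -m inch '[[-0.08,0.4,0,0,0,0,15],[-0.16,0.8,0,0,0,0,15],[-0.24,1.2,0,0,0,0,15],[-0.32,1.6,0,0,0,0,15],[-0.4,2,0,0,0,0,15],[-0.48,2.4,0,0,0,0,15],[-0.56,2.8,0,0,0,0,15],[-0.64,3.2,0,0,0,0,15],[-0.7,3.6,0,0,0,0,15],[-0.7,4,0,0,0,0,15]]'
python3 -c "
from h import *
s=st();yaw();print(w2p(s['position']));save('scene','s7');crop('s7','s7c',300,180,560,375);pplan(-40,65,80)"
```

```text
time: 12.25
position: [541.9, 122.0, 80.0]
tcp_rot: [-0.028, 1.0, 0.0, 0.0]
wrist_force: [0.3, -0.1, -4.1]
finger_gap: 0.296
12.25 [541.9 122.   80. ] [[-0.998, -0.057, 0.001], [-0.057, 0.998, 0.0], [-0.001, 0.0, -1.0]] [ 0.3 -0.1 -4.1] 0.296 [ 0.09  0.49 -0.39  0.69  0.    0.03]
yaw -176.739812806348 tilt [ 5.e-04  1.e-04 -1.e+00]
[-40.81391065 -56.68772271]
scale 3.076923076923077
pan -40 65 to [np.float64(535.724665583067), np.float64(243.48965700152917), 80, 183.3] shift [-0.05  3.98  0.01] turn [0.17 0.01 0.09] rows 2.9
```

View pics/s7c.png

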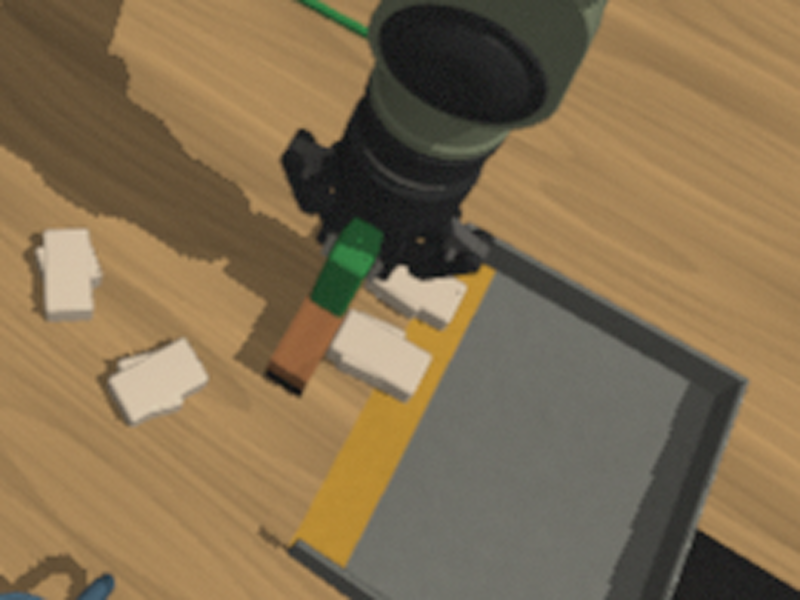

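Both left offcuts are entering over the lip at (425,355) and (440,300) in this crop. I'll push them in, raised slightly to clear the 4 mm floor.

```bash
python3 -m inch '[[0,0.4,-0.05,0,0,0,15],[0,0.8,-0.05,0,0,0,15],[0,1.2,-0.05,0,0,0,15],[0,1.6,-0.05,0,0,0,15],[0,2,-0.05,0,0,0,15],[0,2.4,-0.05,0,0,0,15],[0,2.8,-0.05,0,0,0,15],[0,3.2,-0.05,0,0,0,15],[0,3.6,-0.05,0,0,0,15],[0,3.9,-0.05,0,0,0,15]]'
python3 -c "
from h import *
s=st();yaw();print(w2p(s['position']));save('scene','s8');crop('s8','s8c',300,180,560,375)"
```

```text
time: 13.13
position: [534.6, 239.1, 81.4]
tcp_rot: [-0.029, 1.0, 0.0, -0.0]
wrist_force: [0.1, -1.1, -4.0]
finger_gap: 0.294
13.1333 [534.6 239.1  81.4] [[-0.998, -0.058, -0.0], [-0.058, 0.998, 0.0], [0.0, 0.0, -1.0]] [ 0.1 -1.1 -4. ] 0.294 [ 0.29  0.54 -0.3   0.73  0.    0.24]
yaw -176.69876249537046 tilt [-2.e-04  5.e-04 -1.e+00]
[-41.38371747  60.69667823]
scale 3.076923076923077
```

View pics/s8c.png

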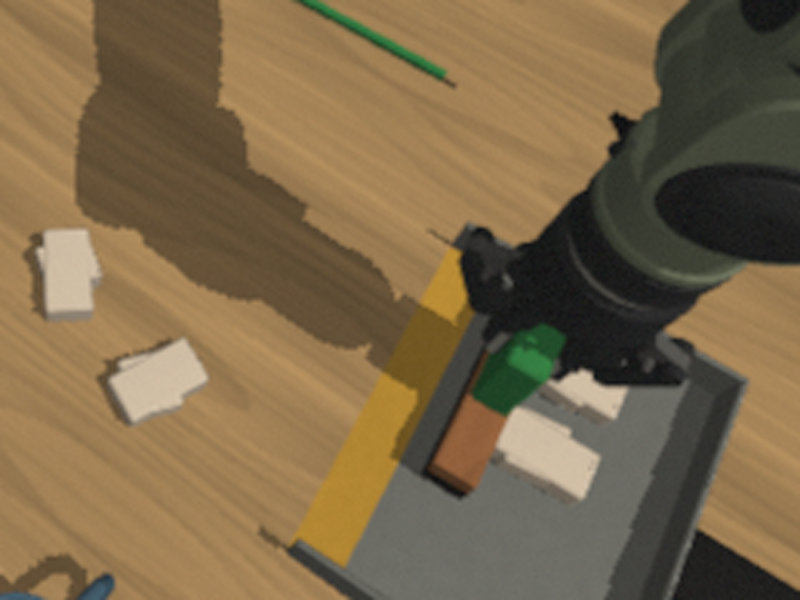

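Both left offcuts are well inside. I'll back off, lift, and go behind the right pair.

```bash
python3 -m inch '[[0,-0.4,-0.1,0,0,0,15],[0,-1,-0.8,0,0,0,15],[-0.2,-2,-1.7,0,0,0,15],[-0.5,-3.2,-2.2,0,0,0,15],[-0.9,-4.4,-2.2,0,0,0,15],[-1.4,-5.6,-2.2,0,0,0,15],[-1.8,-6.8,-2.2,0,0,0,15],[-2.2,-8,-2.2,0,0,0,15],[-2.7,-9.2,-2.2,0,0,0,15],[-3.1,-10.2,-2.2,0,0,0,15]]'
python3 -c "
from h import *
pplan(55,-298,81)"
```

```text
time: 14.02
position: [645.5, -66.5, 147.6]
tcp_rot: [-0.027, 1.0, -0.0, 0.0]
wrist_force: [1.4, 0.5, -3.8]
finger_gap: 0.295
pan 55 -298 to [np.float64(651.4628799477226), np.float64(-113.43983986820425), 81, 183.3] shift [-0.11 -1.57  2.22] turn [-0.04  0.02 -0.18] rows 2.0
```

```bash
python3 -m inch '[[-0.05,-0.8,0,0,0,0,15],[-0.11,-1.5,0,0,0,0,15],[-0.11,-1.57,0.7,0,0,0,15],[-0.11,-1.57,1.4,0,0,0,15],[-0.11,-1.57,2,0,0,0,15],[-0.11,-1.57,2.2,0,0,0,15],[-0.11,-1.57,2.2,0,0,0,15]]'
python3 -c "
from h import *
s=st();yaw();print(w2p(s['position']));save('scene','s9');crop('s9','s9c',240,160,560,390);save('top','t9');crop('t9','t9c',90,90,390,290)"
```

```text
time: 14.6
position: [648.9, -109.8, 79.2]
tcp_rot: [-0.028, 1.0, 0.001, -0.002]
wrist_force: [-0.0, -0.1, -3.8]
finger_gap: 0.295
14.6 [ 648.9 -109.8   79.2] [[-0.998, -0.056, -0.005], [-0.056, 0.998, 0.001], [0.005, 0.002, -1.0]] [-0.  -0.1 -3.8] 0.295 [-0.28  0.66 -0.08  0.84  0.   -0.34]
yaw -176.79147828647282 tilt [-0.0046  0.0013 -1.    ]
[  52.65623468 -294.18933734]
scale 2.5
scale 2.6666666666666665
```

View pics/s9c.png

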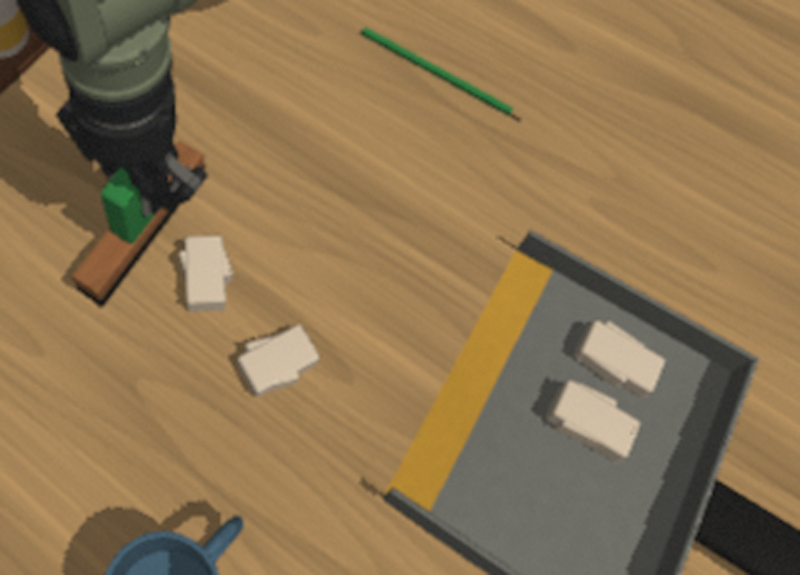

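View pics/t9c.png

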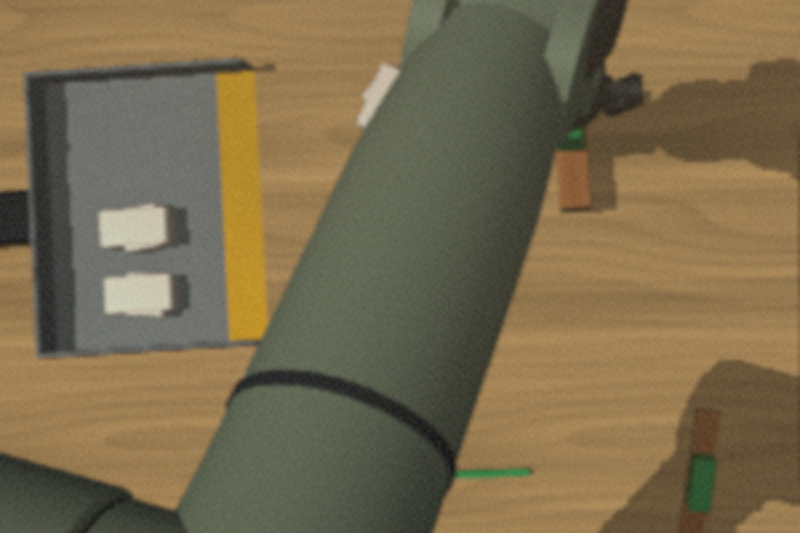

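Both pieces are in the pan, and the blade is behind the right pair. Starting stroke 2.

```bash
python3 -m inch '[[0,0.3,0,0,0,0,15],[0,0.7,0,0,0,0,15],[0,1.1,0,0,0,0,15],[0,1.5,0,0,0,0,15],[0,1.9,0,0,0,0,15],[0,2.3,0,0,0,0,15],[0,2.7,0,0,0,0,15],[0,3.1,0,0,0,0,15],[0,3.5,0,0,0,0,15],[0.03,3.9,0,0,0,0,15]]'
python3 -m inch '[[0.03,0.4,0,0,0,0,15],[0.08,0.8,0,0,0,0,15],[0.13,1.2,0,0,0,0,15]]'
python3 -c "
from h import *
s=st();yaw();print(w2p(s['position']));save('scene','s10');crop('s10','s10c',240,160,560,390);pplan(40,-20,80)"
```

```text
time: 15.53
position: [643.5, 8.5, 81.4]
tcp_rot: [-0.029, 1.0, -0.0, 0.0]
wrist_force: [1.1, -1.5, -4.1]
finger_gap: 0.293
time: 15.78
position: [637.3, 44.1, 81.4]
tcp_rot: [-0.028, 1.0, 0.0, -0.0]
wrist_force: [-0.2, -0.5, -2.4]
finger_gap: 0.295
15.7833 [637.3  44.1  81.4] [[-0.998, -0.057, -0.0], [-0.057, 0.998, 0.0], [0.0, 0.0, -1.0]] [-0.2 -0.5 -2.4] 0.295 [-0.05  0.62 -0.14  0.8   0.   -0.1 ]
yaw -176.7468744600929 tilt [-0.  0. -1.]
[  49.95396919 -139.93389898]
scale 2.5
pan 40 -20 to [np.float64(620.4849532037524), np.float64(163.23572474610214), 80, 183.3] shift [0.31 3.91 0.06] turn [ 0.16 -0.04  0.1 ] rows 2.8
```

View pics/s10c.png

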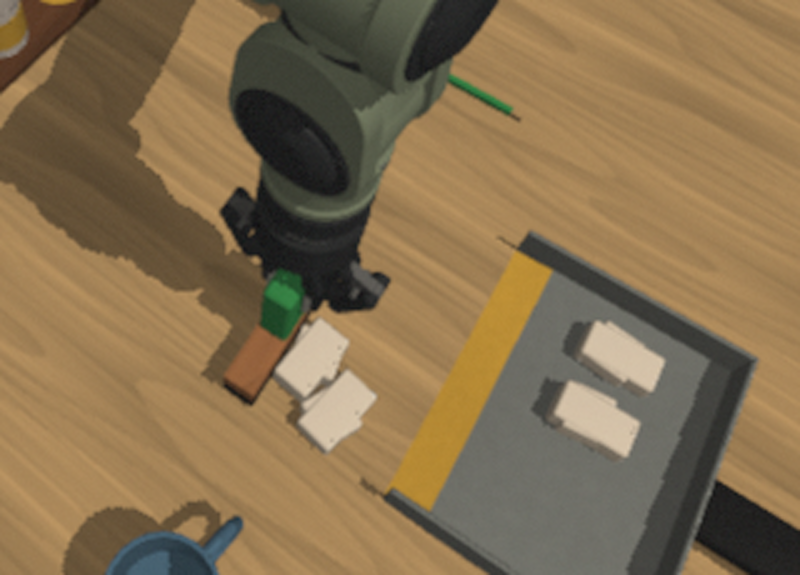

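```bash
python3 - <<'E'
from h import *
f=lambda u,v:(240+u/2.5,160+v/2.5)
for n,p,z in [('tl bottom corner',(325,452),0),('tl right',(377,398),22),('tl top-left',(345,371),22),('tl left',(299,415),22),('tl low top',(325,445),22),('tr left',(275,366),22),('tr top',(320,320),22),('wall end base',(390,496),0),('wall top',(392,490),40),('lip right front',(393,490),0),('lip left front',(515,252),0)]:
    w=px('s10',[f(*p)],z)[0]; print(n,w.round(0),w2p(w).round(0))
E
```

```text
tl bottom corner [709. 133.   0.] [127. -55.]
tl right [654. 144.  22.] [ 72. -41.]
tl top-left [651. 112.  22.] [ 68. -73.]
tl left [704. 102.  22.] [119. -86.]
tl low top [710. 131.  22.] [127. -57.]
tr left [683.  64.  22.] [  97. -123.]
tr top [628.  72.  22.] [  42. -112.]
wall end base [705. 192.   0.] [126.   4.]
wall top [710. 189.  40.] [131.   1.]
lip right front [700. 192.   0.] [121.   4.]
lip left front [460. 175.   0.] [-120.    1.]
```

The second-ahead offcut's corner is at pan x≈127 mm, so it would catch the wall end at 125. I'll nudge it sideways with the blade turned 90°, but first I need to see where the mug is.

```bash
python3 - <<'E'
from h import *
crop('top0','mug',150,0,310,120)
f=lambda u,v:(240+u/2.5,160+v/2.5)
for z in (0,40,80): print(z,px('s10',[f(238,522),f(212,545)],z).round(0).tolist(), px('top0',[(213,74),(213,58)],z).round(0).tolist())
E
```

```text
scale 5.0
0 [[794.0, 108.0, 0.0], [820.0, 102.0, 0.0]] [[811.0, 118.0, 0.0], [851.0, 118.0, 0.0]]
40 [[799.0, 110.0, 40.0], [823.0, 104.0, 40.0]] [[799.0, 109.0, 40.0], [838.0, 109.0, 40.0]]
80 [[804.0, 112.0, 80.0], [826.0, 107.0, 80.0]] [[788.0, 100.0, 80.0], [826.0, 100.0, 80.0]]
```

View pics/mug.png

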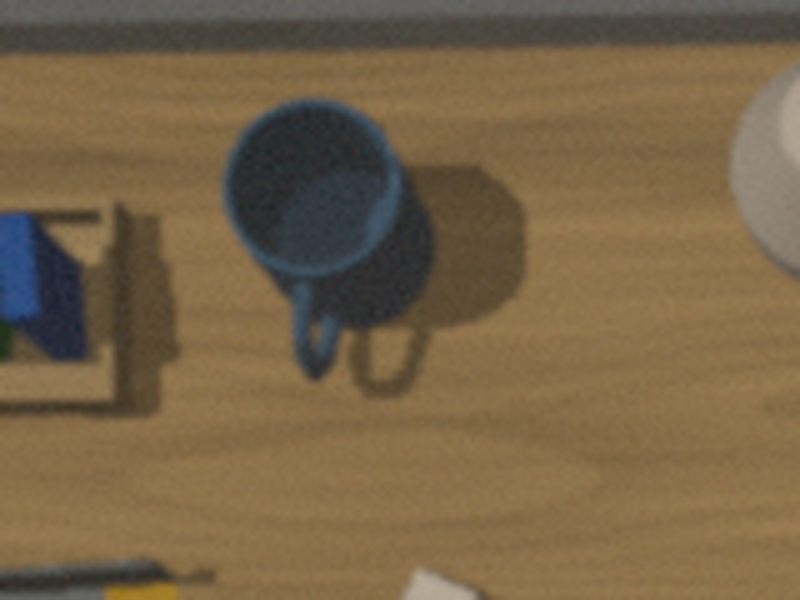

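```bash
python3 -m inch '[[0,-0.3,0,0,0,0,15],[0,-0.7,-0.5,0,0,0,15],[0,-0.7,-1.3,0,0,7,15],[0,-0.7,-2,0,0,14,15],[-0.5,-0.4,-2.2,0,0,21,15],[-1.1,0,-2.2,0,0,28,15],[-1.7,0.4,-2.2,0,0,35,15],[-2.3,0.7,-2.2,0,0,42,15],[-2.9,0.9,-2.2,0,0,49,15],[-3.5,0.9,-2.2,0,0,56,15]]'
python3 -c "
from h import *
pplan(156,-110,148,93.3);st();yaw()"
```

```text
time: 16.67
position: [741.4, 76.7, 147.3]
tcp_rot: [0.446, 0.895, 0.0, -0.0]
wrist_force: [0.7, 0.1, -4.3]
finger_gap: 0.298
pan 156 -110 to [np.float64(741.4733663573409), np.float64(80.06238837814938), 148, 93.3] shift [ 0.09  0.07 -0.02] turn [-1.000e-02 -4.000e-02  3.367e+01] rows 0.1
16.6667 [741.4  76.7 147.3] [[-0.601, 0.799, -0.0], [0.799, 0.601, 0.001], [0.001, 0.0, -1.0]] [ 0.7  0.1 -4.3] 0.298 [0.   0.76 0.3  1.11 0.   0.93]
yaw 126.9691521206481 tilt [-3.e-04  6.e-04 -1.e+00]
```

```bash
python3 -m inch '[[0.05,0.05,0,0,0,7,15],[0.09,0.07,0,0,0,14,15],[0.09,0.07,0,0,0,21,15],[0.09,0.07,0,0,0,28,15],[0.09,0.07,0,0,0,33.7,15],[0.09,0.07,0.5,0,0,33.7,15],[0.09,0.07,1.1,0,0,33.7,15],[0.09,0.07,1.1,0,0,33.7,15]]'
python3 -c "
from h import *
s=st();yaw();print(w2p(s['position']));save('scene','s11');crop('s11','s11c',240,160,560,390);save('wrist','w11')"
```

```text
time: 17.33
position: [738.5, 78.3, 110.2]
tcp_rot: [0.685, 0.728, -0.002, -0.002]
wrist_force: [-1.2, -1.0, -5.0]
finger_gap: 0.294
17.3333 [738.5  78.3 110.2] [[-0.061, 0.998, -0.006], [0.998, 0.061, -0.0], [0.0, -0.006, -1.0]] [-1.2 -1.  -5. ] 0.294 [ 0.01  0.79  0.25  1.04 -0.    1.52]
yaw 93.5052742887021 tilt [-6.5e-03 -2.0e-04 -1.0e+00]
[ 152.88964725 -111.62048198]
scale 2.5
```

View pics/s11c.png

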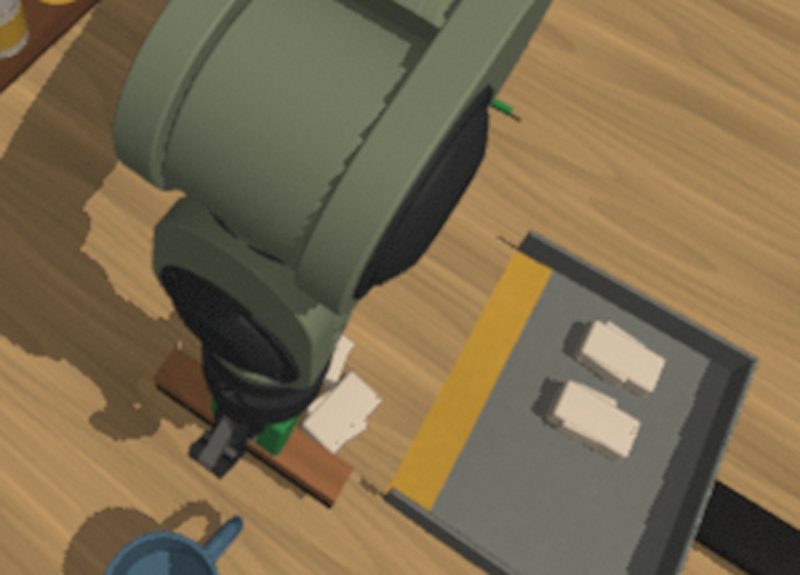

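View pics/w11.png

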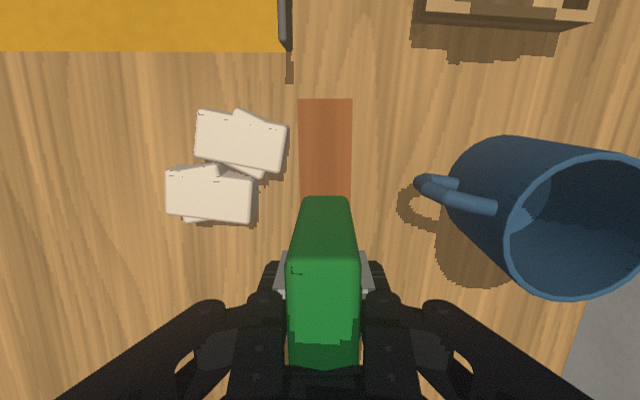

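The wrist view shows the front offcut's right edge at column 289, in line with the wall end at 290. The blade is just right of it and the mug stays clear. Computing distances.

```bash
python3 - <<'E'
from h import *
s=st()
for n,p,z in [('tl r',(289,127),22),('tl r2',(265,178),22),('wall',(291,48),40),('mug h',(420,182),60),('tr low',(250,222),22)]:
    w=wpx('w11',s,[p],z)[0]; print(n,w.round(0),w2p(w).round(0))
pplan(156,-110,81,93.3)
E
```

```text
17.4333 [739.9  78.6 113.4] [[-0.061, 0.998, -0.003], [0.998, 0.061, -0.0], [0.0, -0.003, -1.0]] [ 1.2 -0.6 -3.6] 0.296 [ 0.01  0.78  0.26  1.05 -0.    1.52]
tl r [712. 137.  22.] [130. -51.]
tl r2 [696. 101.  22.] [112. -86.]
wall [714. 184.  40.] [134.  -5.]
mug h [794. 114.  60.] [210. -80.]
tr low [686.  67.  22.] [ 100. -119.]
pan 156 -110 to [np.float64(741.4733663573409), np.float64(80.06238837814938), 81, 93.3] shift [0.05 0.06 1.08] turn [-0.16 -0.    0.22] rows 0.8
```

```bash
python3 -m inch '[[0,0.17,0,0,0,0,15],[0,0.17,0.4,0,0,0,15],[0,0.17,0.8,0,0,0,15],[0,0.17,1.05,0,0,0,15],[0,-0.1,1.05,0,0,0,15],[0,-0.35,1.05,0,0,0,15],[0,-0.6,1.05,0,0,0,15],[0,-0.85,1.05,0,0,0,15],[0,-1.1,1.05,0,0,0,15],[0,-1.3,1.05,0,0,0,15]]'
python3 -c "
from h import *
s=st();yaw();print(w2p(s['position']));save('wrist','w12')"
```

```text
time: 18.27
position: [701.0, 77.0, 82.1]
tcp_rot: [0.685, 0.729, -0.0, -0.0]
wrist_force: [0.4, -0.5, -4.0]
finger_gap: 0.296
18.2667 [701.   77.   82.1] [[-0.062, 0.998, -0.001], [0.998, 0.062, 0.0], [0.0, -0.001, -1.0]] [ 0.4 -0.5 -4. ] 0.296 [0.   0.73 0.07 0.91 0.   1.51]
yaw 93.56632597469242 tilt [-1.1e-03  2.0e-04 -1.0e+00]
[ 115.41231939 -110.7641785 ]
```

View pics/w12.png

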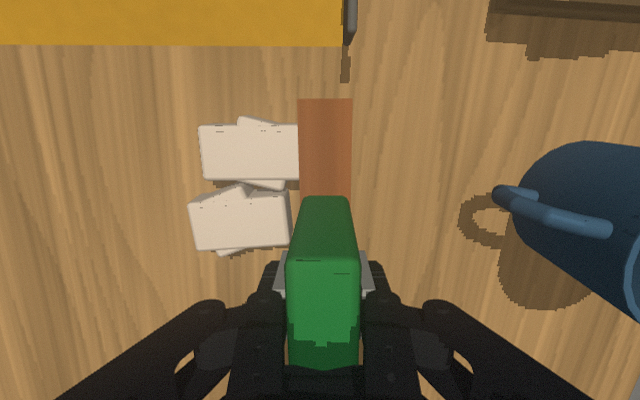

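The front offcut is now squared against the blade, with its edge about 30 mm inside the wall. A bit more push, then I'll retreat and lift.

```bash
python3 -m inch '[[0,-0.2,0,0,0,0,15],[0,-0.4,0,0,0,0,15],[0,-0.4,0,0,0,0,15],[0,-0.1,0,0,0,0,15],[0,0.3,-0.2,0,0,0,15],[0,0.5,-1,0,0,-7,15],[-0.5,0.5,-1.9,0,0,-14,15],[-1.4,0.3,-2.2,0,0,-21,15],[-2.4,0,-2.2,0,0,-28,15],[-3.4,-0.4,-2.2,0,0,-35,15]]'
python3 -c "
from h import *
s=st();yaw();print(w2p(s['position']));pplan(40,-260,148)"
```

```text
time: 19.15
position: [697.6, -26.4, 150.4]
tcp_rot: [0.431, 0.903, 0.0, 0.002]
wrist_force: [0.3, -0.9, -3.8]
finger_gap: 0.3
19.15 [697.6 -26.4 150.4] [[-0.629, 0.777, 0.003], [0.777, 0.629, -0.001], [-0.003, 0.002, -1.0]] [ 0.3 -0.9 -3.8] 0.3 [-0.14  0.66  0.12  1.03 -0.    0.75]
yaw 128.9973324491932 tilt [ 3.3e-03 -8.0e-04 -1.0e+00]
[ 106.02530555 -213.80749298]
pan 40 -260 to [np.float64(634.3003196740486), np.float64(-76.3663112412647), 148, 183.3] shift [ 0.03 -2.69  0.07] turn [ 4.00e-02  2.00e-01 -5.43e+01] rows 1.9
```

```bash
python3 -m inch '[[0,-0.7,0,0,0,-7,15],[0,-1.4,0,0,0,-14,15],[0,-2,0,0,0,-21,15],[0,-2.69,0,0,0,-28,15],[0,-2.69,0,0,0,-35,15],[0,-2.69,0,0,0,-42,15],[0,-2.69,0,0,0,-49,15],[0,-2.69,0,0,0,-54.3,15],[0,-2.69,0,0,0,-54.3,15]]'
python3 -c "
from h import *
s=st();yaw();print(w2p(s['position']));save('wrist','w13');save('scene','s13');crop('s13','s13c',240,160,560,390);pplan(40,-230,148);pplan(40,-230,81)"
```

```text
time: 19.9
position: [633.2, -76.2, 149.1]
tcp_rot: [-0.026, 1.0, -0.0, 0.0]
wrist_force: [-0.5, 0.2, -3.9]
finger_gap: 0.299
19.9 [633.2 -76.2 149.1] [[-0.999, -0.051, 0.0], [-0.051, 0.999, -0.0], [-0.0, -0.0, -1.0]] [-0.5  0.2 -3.9] 0.299 [-0.24  0.55 -0.07  0.94 -0.   -0.29]
yaw -177.07139990761453 tilt [ 1.e-04 -1.e-04 -1.e+00]
[  38.8930923  -259.78389275]
scale 2.5
pan 40 -230 to [np.float64(632.5733988652615), np.float64(-46.41605674284381), 148, 183.3] shift [-0.03  0.99  0.03] turn [-0.    0.   -0.58] rows 0.7
pan 40 -230 to [np.float64(632.5733988652615), np.float64(-46.41605674284381), 81, 183.3] shift [-0.03  0.99  2.27] turn [-0.    0.   -0.58] rows 1.8
```

View pics/s13c.png

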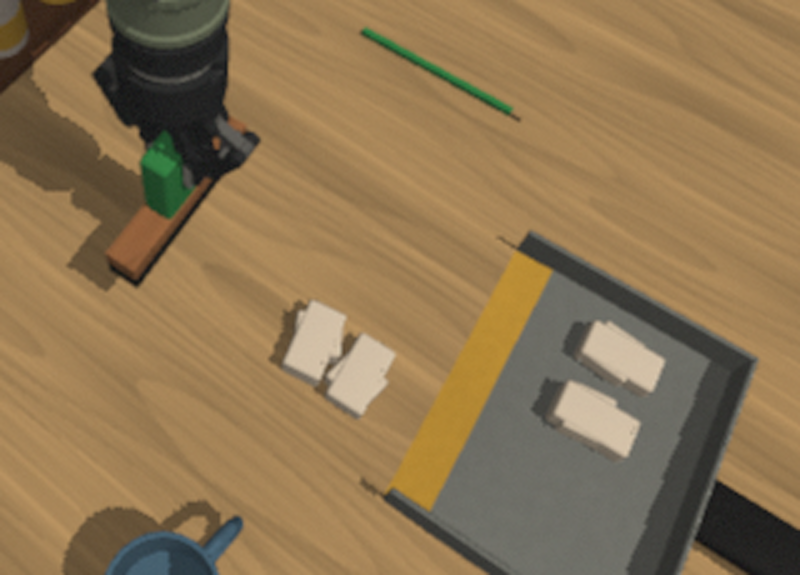

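Both right offcuts now sit clear of the wall line. Lowering and sweeping.

```bash
python3 -m inch '[[0,0.5,0.6,0,0,-0.5,15],[0,0.9,1.3,0,0,-0.5,15],[0,1,1.9,0,0,-0.5,15],[0,1,2.25,0,0,-0.5,15],[0,1.4,2.25,0,0,-0.5,15],[0,1.9,2.25,0,0,-0.5,15],[0,2.4,2.25,0,0,-0.5,15],[0,2.8,2.25,0,0,-0.5,15],[0,3.2,2.25,0,0,-0.5,15],[0,3.6,2.25,0,0,-0.5,15]]'
python3 -m inch '[[0,0.4,0,0,0,0,15],[0,0.8,0,0,0,0,15],[0,1.2,0,0,0,0,15],[0,1.6,0,0,0,0,15],[0,2,0,0,0,0,15],[0,2.4,0,0,0,0,15]]'
python3 -c "
from h import *
s=st();yaw();print(w2p(s['position']));save('scene','s14');crop('s14','s14c',240,160,560,390);pplan(40,60,82)"
```

```text
time: 20.83
position: [628.3, 33.5, 82.5]
tcp_rot: [-0.03, 1.0, -0.0, 0.001]
wrist_force: [0.2, -0.4, -3.3]
finger_gap: 0.299
time: 21.33
position: [623.6, 104.8, 81.5]
tcp_rot: [-0.029, 1.0, -0.0, 0.0]
wrist_force: [0.5, -1.5, -3.0]
finger_gap: 0.296
21.3333 [623.6 104.8  81.5] [[-0.998, -0.058, 0.0], [-0.058, 0.998, -0.0], [-0.0, -0.0, -1.0]] [ 0.5 -1.5 -3. ] 0.296 [ 0.05  0.61 -0.16  0.8  -0.   -0.01]
yaw -176.65099248604346 tilt [ 1.e-04 -2.e-04 -1.e+00]
[ 39.71665457 -78.53509727]
scale 2.5
pan 40 60 to [np.float64(615.8798310469871), np.float64(243.1030700752244), 82, 183.3] shift [-0.03  4.53 -0.  ] turn [ 0.16 -0.    0.19] rows 3.3
```

View pics/s14c.png

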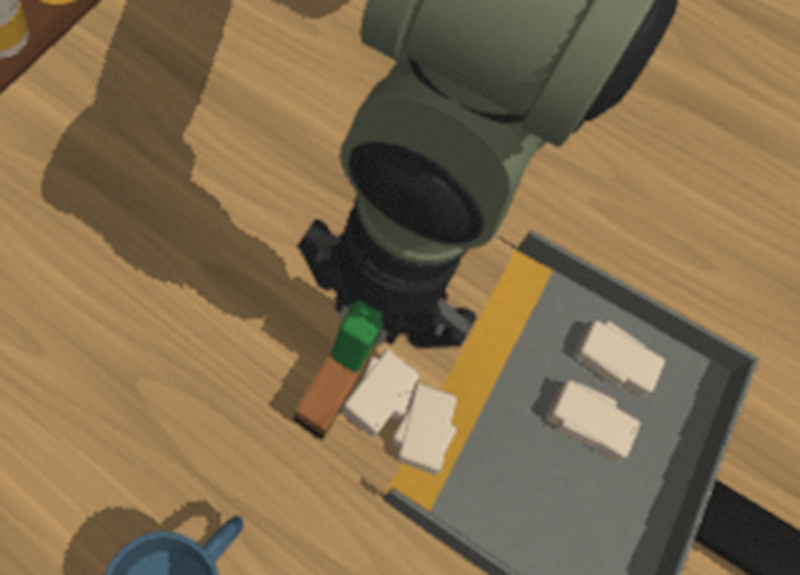

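The leading offcut is on the lip at (430,425), inside the wall. Continuing in.

```bash
python3 -m inch '[[0,0.4,-0.04,0,0,0,15],[0,0.8,-0.04,0,0,0,15],[0,1.2,-0.04,0,0,0,15],[0,1.6,-0.04,0,0,0,15],[0,2,-0.04,0,0,0,15],[0,2.4,-0.04,0,0,0,15],[0,2.7,-0.04,0,0,0,15]]'
python3 -c "
from h import *
s=st();yaw();print(w2p(s['position']));save('scene','s15');crop('s15','s15c',240,160,560,390);pplan(40,55,82)"
```

```text
time: 21.97
position: [618.7, 186.2, 82.8]
tcp_rot: [-0.03, 1.0, 0.0, 0.0]
wrist_force: [0.2, -1.0, -2.3]
finger_gap: 0.295
21.9667 [618.7 186.2  82.8] [[-0.998, -0.059, 0.0], [-0.059, 0.998, 0.0], [-0.0, 0.0, -1.0]] [ 0.2 -1.  -2.3] 0.295 [ 0.18  0.63 -0.12  0.82  0.    0.12]
yaw -176.59612563715137 tilt [ 2.e-04  3.e-04 -1.e+00]
[39.58406464  3.07512508]
scale 2.5
pan 40 55 to [np.float64(616.1676511817849), np.float64(238.11136099215426), 82, 183.3] shift [-0.02  1.67  0.03] turn [0.13 0.01 0.2 ] rows 1.2
```

View pics/s15c.png

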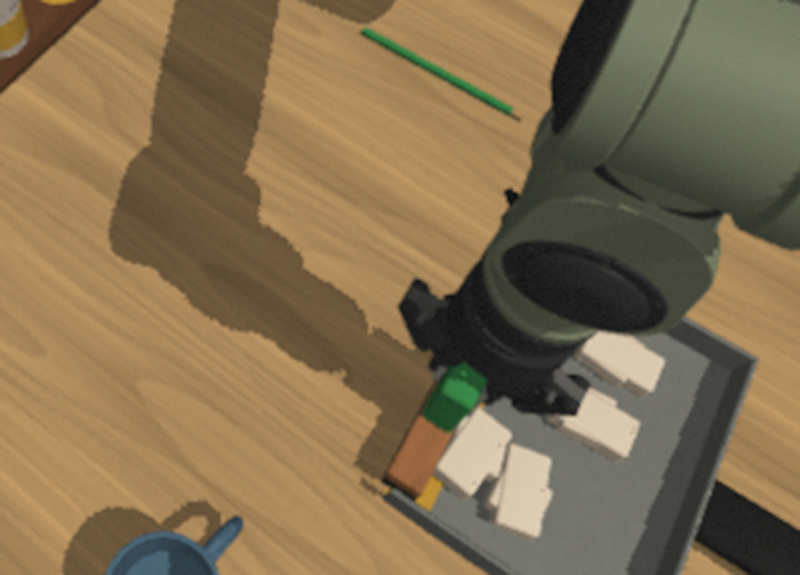

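```bash
python3 -m inch '[[0.05,0.4,0,0,0,0,15],[0.1,0.8,0,0,0,0,15],[0.1,1.2,0,0,0,0,15],[0.1,1.6,0,0,0,0,15],[0.1,1.6,0,0,0,0,15]]'
python3 -m inch '[[0,-0.4,0,0,0,0,15],[0,-1.2,-0.5,0,0,0,15],[0,-2.2,-1.2,0,0,0,15],[0.3,-3.2,-1.5,0,0,0,15],[0.6,-4.2,-1.5,0,0,0,15],[0.8,-5.2,-1.5,0,0,0,15],[1,-6.2,-1.5,0,0,0,15],[1,-7,-1.5,0,0,0,15],[1,-7.4,-1.5,0,0,0,15],[1,-7.4,-1.5,0,0,0,15]]'
python3 -c "
from h import *
s=st();yaw();print(w2p(s['position']));save('scene','s16');crop('s16','s16c',240,160,560,390)"
```

```text
time: 22.43
position: [612.6, 235.5, 82.7]
tcp_rot: [-0.031, 1.0, 0.001, 0.0]
wrist_force: [0.6, 0.1, -3.9]
finger_gap: 0.295
time: 23.27
position: [596.4, 5.4, 127.9]
tcp_rot: [-0.027, 1.0, -0.001, 0.0]
wrist_force: [-0.3, 1.6, -3.5]
finger_gap: 0.292
23.2667 [596.4   5.4 127.9] [[-0.999, -0.054, 0.001], [-0.054, 0.999, -0.001], [-0.001, -0.001, -1.0]] [-0.3  1.6 -3.5] 0.292 [-0.11  0.5  -0.22  0.84 -0.   -0.17]
yaw -176.90486012356274 tilt [ 6.0e-04 -1.1e-03 -1.0e+00]
[   6.85690081 -176.15535999]
scale 2.5
```

View pics/s16c.png

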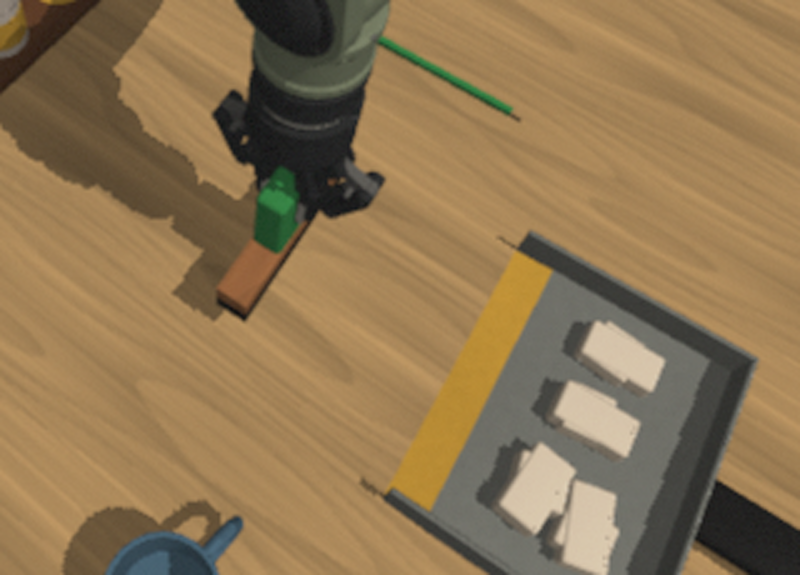

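All four are in the pan. Checking their pan coordinates from both cameras.

```bash
python3 - <<'E'
from h import *
f=lambda u,v:(240+u/2.5,160+v/2.5)
for p in [(624,357),(596,420),(537,488),(590,528)]:
    print(w2p(px('s16',[f(*p)],27)[0]).round(0))
save('top','t16');crop('t16','t16c',90,90,390,290)
E
```

```text
[-71. 111.]
[-10. 111.]
[64. 93.]
[ 67. 137.]
scale 2.6666666666666665
```

View pics/t16c.png

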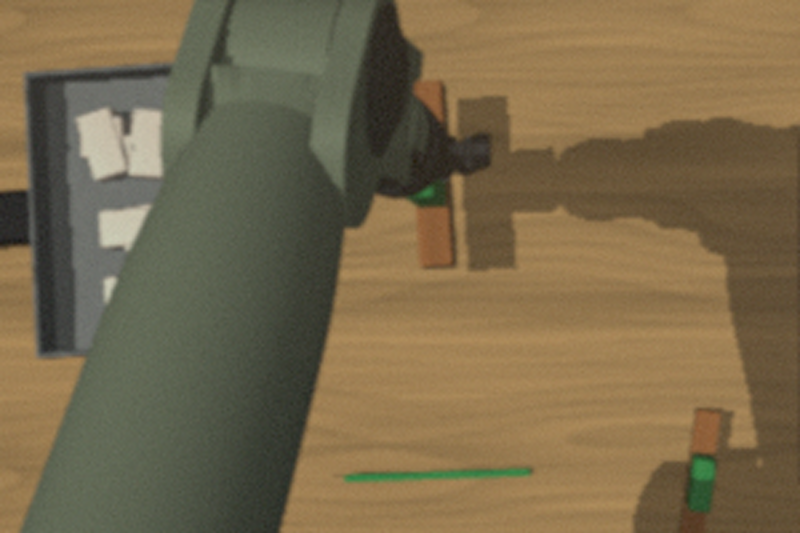

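All four centres lie at y = 93–137 mm and |x| ≤ 71 mm. Setting the sweeper down here on the bare bench.

```bash
python3 -m inch '[[0,0,0.4,0,0,0,15],[0,0,0.9,0,0,0,15],[0,0,1.3,0,0,0,15],[0,0,1.55,0,0,0,15],[0,0,1.65,0,0,0,15],[0,0,1.68,0,0,0,15],[0,0,1.68,0,0,0,15]]'
python3 -m inch '[[0,0,0.03,0,0,0,15],[0,0,0.06,0,0,0,15],[0,0,0.06,0,0,0,15]]'
python3 -c "
from h import *
st();yaw()"
```

```text
time: 23.95
position: [596.3, 9.5, 77.5]
tcp_rot: [-0.03, 1.0, 0.0, 0.0]
wrist_force: [0.6, 0.9, -3.5]
finger_gap: 0.294
time: 24.2
position: [596.4, 8.9, 75.9]
tcp_rot: [-0.029, 1.0, -0.0, 0.0]
wrist_force: [0.8, 0.4, -3.5]
finger_gap: 0.294
24.2 [596.4   8.9  75.9] [[-0.998, -0.059, 0.001], [-0.059, 0.998, -0.0], [-0.001, -0.0, -1.0]] [ 0.8  0.4 -3.5] 0.294 [-0.11  0.56 -0.28  0.73  0.   -0.17]
yaw -176.64111832094798 tilt [ 8.e-04 -1.e-04 -1.e+00]
```

```bash
python3 -m inch '[[0,0,0.03,0,0,0,15],[0,0,0.05,0,0,0,15],[0,0,0.05,0,0,0,15]]'
python3 -m inch '[[0,0,0.03,0,0,0,15],[0,0,0.03,0,0,0,15]]'
```

```text
time: 24.45
position: [596.0, 8.9, 73.9]
tcp_rot: [-0.029, 1.0, 0.0, -0.0]
wrist_force: [-1.1, -0.3, -3.4]
finger_gap: 0.293
time: 24.62
position: [596.2, 8.9, 73.5]
tcp_rot: [-0.029, 1.0, -0.0, 0.0]
wrist_force: [-1.7, -0.3, -0.1]
finger_gap: 0.293
```

```bash
python3 -m inch '[[0,0,0.02,0,0,0,15],[0,0,0.02,0,0,0,15]]'
python3 -m inch '[[0,0,0,0,0,0,28],[0,0,0,0,0,0,36],[0,0,0,0,0,0,50],[0,0,0,0,0,0,70],[0,0,0,0,0,0,82],[0,0,0,0,0,0,82],[0,0,0,0,0,0,82]]'
python3 -c "
from h import *
st();save('wrist','w17');save('scene','s17');crop('s17','s17c',240,160,560,390)"
```

```text
time: 24.78
position: [596.1, 8.9, 73.4]
tcp_rot: [-0.029, 1.0, -0.0, 0.0]
wrist_force: [-3.6, 0.2, 4.5]
finger_gap: 0.296
time: 25.37
position: [596.2, 8.9, 72.4]
tcp_rot: [-0.029, 1.0, 0.0, 0.0]
wrist_force: [0.5, -0.1, 1.0]
finger_gap: 0.96
25.3667 [596.2   8.9  72.4] [[-0.998, -0.059, 0.0], [-0.059, 0.998, 0.0], [-0.0, 0.0, -1.0]] [ 0.5 -0.1  1. ] 0.96 [-0.11  0.56 -0.28  0.73  0.   -0.17]
scale 2.5
```

View pics/w17.png

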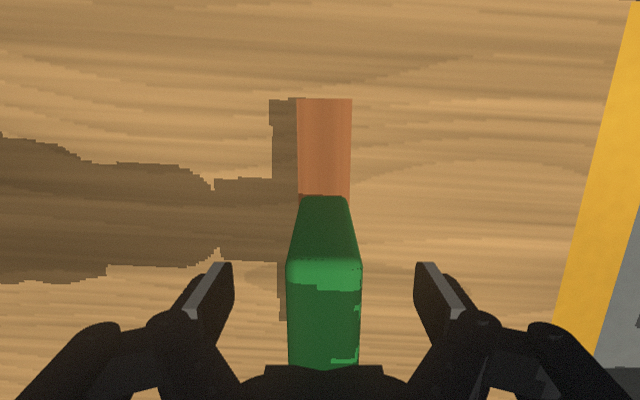

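The sweeper is released and standing, with both pads clear of the handle. Lifting straight up and away.

```bash
python3 -m inch '[[0,0,-0.4,0,0,0,82],[0,0,-1.2,0,0,0,82],[0,0,-2.4,0,0,0,82],[0,0,-3.6,0,0,0,82],[0.8,-0.4,-4.8,0,0,0,82],[1.8,-1,-5.5,0,0,0,82],[2.9,-1.5,-5.5,0,0,0,82],[4,-2,-5.5,0,0,0,82],[4.5,-2.5,-5.5,0,0,0,82],[4.5,-2.5,-5.5,0,0,0,82]]'
python3 -c "
from h import *
st();save('scene','s18');save('top','t18')"
```

```text
time: 26.3
position: [462.8, -75.5, 237.9]
tcp_rot: [-0.028, 1.0, -0.001, -0.001]
wrist_force: [-0.0, -0.8, -0.3]
finger_gap: 0.959
26.3 [462.8 -75.5 237.9] [[-0.998, -0.055, -0.001], [-0.055, 0.998, -0.001], [0.001, -0.001, -1.0]] [-0.  -0.8 -0.3] 0.959 [-0.32  0.18 -0.39  1.   -0.   -0.37]
```

View pics/s18.png

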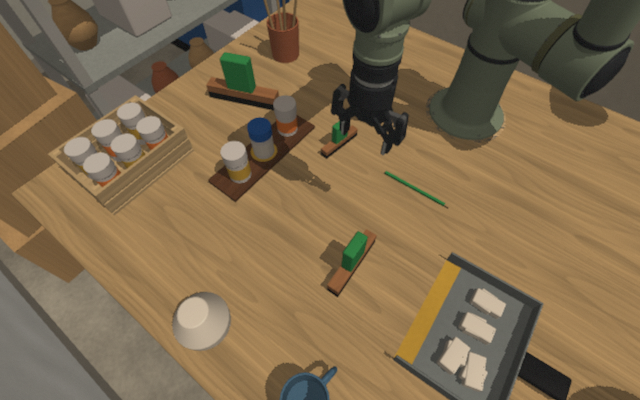

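View pics/t18.png

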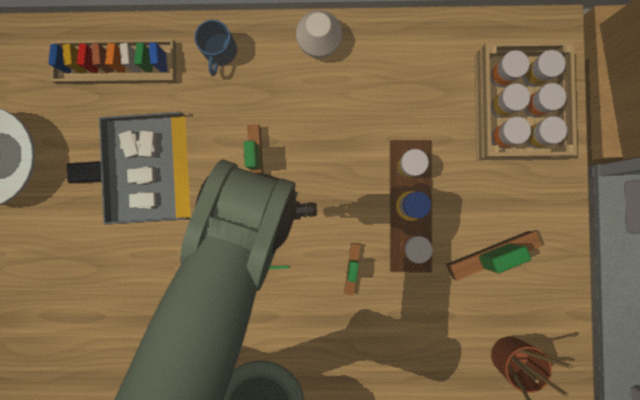

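```bash
python3 - <<'E'
from h import *
print(px('t18',[(416.5,205.5)],112).round(0))
for p in [(129.5,145),(146,143),(140,175.5),(141.5,200.5)]: print(w2p(px('t18',[p],27)[0]).round(0))
s=st();crop('t18','t18c',95,105,275,235)
E
```

```text
[[ 477. -363.  112.]]
[ 59. 131.]
[62. 91.]
[-16. 110.]
[-77. 109.]
26.4 [465.8 -74.3 238. ] [[-0.998, -0.057, 0.001], [-0.057, 0.998, -0.0], [-0.001, -0.0, -1.0]] [1.  0.3 1.2] 0.96 [-0.32  0.18 -0.39  1.    0.   -0.37]
scale 4.444444444444445
```

View pics/t18c.png

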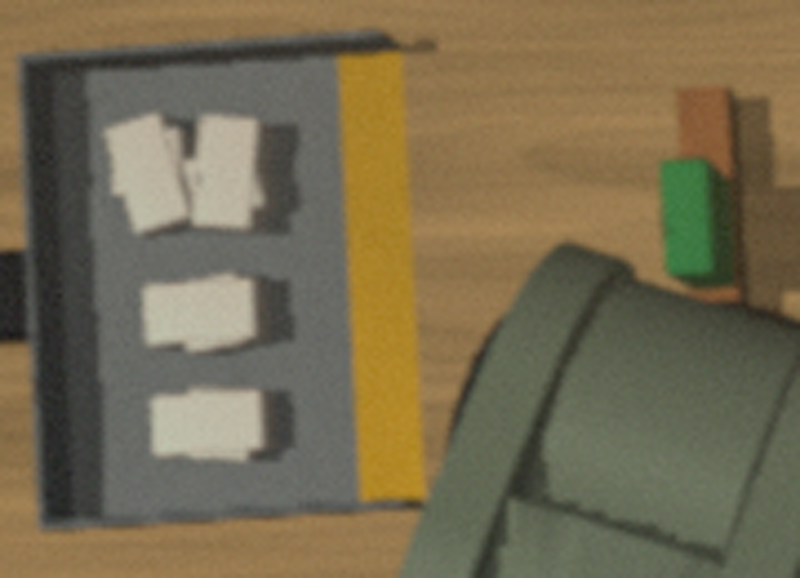

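All four offcuts lie flat past the lip, the jar is about 4 mm from the spot centre, and the sweeper stands free. Handing in.

```bash
python3 -c "
from h import *
print(ctrl.finish_job())"
```

```text
the job is handed in; nothing more can be done
None
```

The job is done and handed in at 26.4 s of robot time; the interface reports no verdict.

- **Jar:** The blue-lidded jar was set upright on the yellow spot and released. The last check put it about 4 mm from the spot's centre. Both white-lidded neighbours look unmoved in the top view.
- **Offcuts:** The middle-sized sweeper, held by its green handle, pushed the left pair in with one stroke. The right pair took two strokes. In between I nudged one offcut sideways with the blade because its corner was in line with the pan's wall end. Final centres measured at pan y ≈ 91–131 mm and |x| ≤ 77 mm, all flat on the floor of the pan. The other camera agreed to within about 8 mm.
- **Sweeper:** It stands released and upright on the bare bench, about 175 mm in front of the pan's lip. The arm is clear of everything.

I saw no contact between the robot and an offcut in the pictures, but I could not measure that contact force directly. No check failed.

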